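Balance a mini dumbbell on a carry tray and dock it

ROBOT

A 6-joint arm with a two-finger parallel gripper is mounted at the origin on the work surface. World frame = base frame: x ahead of the robot, y to its left, z up, the work surface at z = 0. Lengths are in m, angles in degrees, forces in N, time in s.
With the tool pointing down it reaches from about 0.4 to 0.925 m from the base axis. Payload 3.4 kg.
Tool frame: the origin (TCP) lies midway between the tips of the shut fingers; the grasp point (between the pads) lies 19 mm behind it; z points along the fingers, y is the line along which they close (so a half turn about z gives the same grasp; the last joint's range is limited). The gripper opens to 85 mm and grips with 20 to 120 N. Pads are 22 mm wide; open, the fingers measure 114 mm over their backs; the gripper's body (76 mm by 85 mm) begins 54 mm behind the grasp point. The pads swing forward as they close: fully open they stand 13 mm farther back than shut.
Start: joints at [-67.466, 17.578, 86.31, -0, 76.112, -4.211], TCP at [0.259, -0.513, 0.231] pointing down, gripper open.
Joint ranges: [-179.03, 179.03], [-60, 130.46], [8.19, 133.38], [-81.62, 261.62], [5.75, 156.47], [-153.77, 153.77]. Speed limits (degrees/s): [147.25, 147.25, 180, 180, 180, 180].

INTERFACE

Orientations are given as [roll, pitch, yaw] about the fixed x, y, z axes, in that order (R = Rz(yaw) Ry(pitch) Rx(roll)).
In Python, from station import read_state, get_image, close_job, recognise, landmark_of gives the robot as it stands.
- The arm moves only by the tool carry_out, never from a script. Its argument "plan" is a list of rows, each a list of 7 numbers: the turn, a rotation vector about the tool's x, y, z in rad, then the shift along the tool's x, y, z in cm, then the opening, from -1 (shut) to 1 (fully open). A call has exactly 8 rows; each row is the pose to reach, as a shift and turn from the pose commanded when the call began, along the tool's axes at that moment; what a row does not reach only later rows make up. A row lasts 1/10 s, in which the tool goes at most 50 mm and 8.59 degrees, less where a joint would pass 70% of its speed; a pose out of reach is approached as far as the arm can. A call with a gripper value outside its range is refused whole. The fingers move at their own pace and stop on an object; "grip_force" is the grip in N (left out, the last holds). Time passes only in rows, so rows that repeat a pose let the fingers close, or fill a call up. It gives the time, the measured TCP pose, the force, the opening and the grip force at its end, in the units of the state.
- read_state(): the state, without advancing time (a new reading comes with each control period).
- get_image(name): name is "scene" or "top"; returns a dict with "pixels" (480x640x3 uint8, red, green, blue), "range_z" (480x640 float32, m along the optical axis (not along the pixel's ray), 0 where there is no reading), "fov_y" (degrees; the focal length in pixels is half the picture's height over the tangent of half this angle, whatever the lens; pixels are square), "cx", "cy" (the principal point, pixels), "position" and "orientation" of the camera in the world. Camera axes: x right, y down, z forward; pixel columns grow to the right and rows downward; lengths in m; the calibration is good to about 2 mm. A picture is of the moment at which its call begins.
- close_job(): hands the job in; it is judged then, once.
Trained networks look in the newest picture that a camera, given by its name, has taken for a name from the list of things; names that differ only in an ending like _2 or _b are one class to them, and where a whole thing is asked for, a point or a joint stands for the part that bears it (a point fixed in the world has none). Each returns a list of dicts, best first, with "conf" (0 to 1); they miss things now and then, are a little off and sometimes report something else, mostly with a low value. They report only what shows in the picture. A call takes as long as a camera call. They do not tell look-alikes from the thing itself.
- recognise(camera, name): "position" ([row, column] in pixels, amid what is visible of it).
- landmark_of(camera, name): "position" ([row, column] in pixels: a listed point, or the origin of a listed thing).
The state is a dict: "clock": time; "q": joint angles; "joint_velocities": joint speeds; "joint_efforts": joint torques, N m; "tcp_pos": TCP position; "eef_rot": TCP orientation; "force": force on the tool from outside, world axes, zero at the start; "ft_torque": the same for the moment, N m; "grip_width": finger opening in m; "grip_force": force on a finger pad.
Only numpy, scipy, OpenCV 4.12 (cv2) and the standard library are available. Lean on these libraries where they do the work, as an engineer would, in place of code of your own. Each camera call takes 0.05 s, during which the arm holds its last target. There are 200 camera calls.

TASK

Lift the carry tray by its bridge handle and, by tilting it, run the yellow carriage with the mini dumbbell from the tray's end to the red middle marks without letting it run on to the other end; hold it steady some ten centimetres above the island with the dumbbell within two centimetres of the middle for three seconds. Only then bring the tray over to the dock, keeping the dumbbell close to the middle all the way, never tipping the tray steeply or spilling the dumbbell, and lower the tray squarely so that the blue cradle comes up through the tray and takes the dumbbell by its handle. Leave the tray resting on the dock and let go, with the other things left where they are.

Things in the scene. Friction and masses are not known exactly. Their poses are not given: they have to be found in the camera images.
- tray: Plywood carry tray, 296 mm long (x), 180 mm wide over the handle posts (y), about 0.30 kg. Origin: centre of its underside, z up. Inside 280 x 152 mm, walls 32 mm high. Its floor has an open slot (x within 100 mm, y within 30 mm of the centre) between two steel rails along x that carry a yellow carriage with the dumbbell. Its x lies within about 0.3 rad of world y at the start.
- tray_mid (a point): Tray centre at the height of the carriage's pads, 14 mm above the underside, between the red marks on floor and side walls. The rails are arched lengthwise, highest here, radius 4 m, so on the level tray the carriage does not stay in the middle but runs to an end.
- tray_handle (a point): Centre of the dark wooden bridge handle that crosses over the tray's middle along tray y, 93 mm above the underside, straight above the origin: bar 24 mm thick in x, 26 mm high (top at 106 mm), 180 mm long. Grip it across its thickness, fingers closing along tray x.
- carriage_mid (a point): Centre of the yellow carriage (110 x 140 mm, 0.12 kg) at its pads' top. On ball bearings it runs almost without friction along tray x: acceleration = g x (tilt of tray x downward + x / 4 m) - the tray's own acceleration along x - 0.2/s x speed. It starts at rest at the -x stop, x = -85 mm; the other stop is at +85 mm.
- dumbbell: Dark cast iron mini dumbbell, about 0.55 kg, lying along tray y on the carriage: two balls of radius 21 mm, centres 50 mm either side of its origin along its own y, joined by a handle of radius 9 mm. The balls lie between 10 mm high ridges of the carriage, so it moves with it, its centre straight above carriage_mid, 35 mm above the tray's underside.
- dock: Fixed dock: pale base plate 210 (x) x 150 (y) x 20 mm high, origin under its centre. The tray sits on it centred, tray x along dock x (either way round), underside 20 mm above the island. From its centre rises a blue V cradle that passes through the tray's slot and between the carriage's two cross bars (x = 47 to 55 mm each side of its centre). Its x lies within about 0.3 rad of world y.
- dock_seat (a point): Where the dumbbell's centre comes to rest in the V, 63 mm above the island, over the dock's origin; it is then lifted about 8 mm off the carriage. The V runs along dock y, 26 mm wide in y, 56 mm between its tips in x (66 mm over all), sides sloping 40 degrees, its bottom 51 mm and tips 75 mm above the island.
- bottle: Stainless bottle, radius 33 mm, 190 mm high, on the round white turntable (radius 130 mm, 32 mm high, fixed); origin under its centre. Leave alone.
- case: Teal mouthguard case 75 x 80 x 27 mm on the turntable; origin under its centre. Leave alone.
- jar: Glass jar, radius 36 mm, 100 mm high, on the turntable; origin under its centre. Leave alone.
- disc: Black rubber weight disc, radius 55 mm, 22 mm high, flat on the island; origin under its centre. Leave alone.
- block: Cork yoga block 100 x 220 x 75 mm on the island; origin under its centre. Leave alone.
- cup: Orange plastic cup, radius 38 mm, 100 mm high, on the island; origin under its centre. Leave alone.
There are look-alikes about, which are no part of the job. There is more than one size of the dumbbell; the job needs the largest.

How it is judged:
By the outcome, as a careful person would: the job done as asked, in the order asked, and still so for the second after the job is handed in, with the robot touching nothing.
It also fails if it takes over 72 s, if anything falls off the work surface, if the arm or the gripper's body presses on something with over 40 N, if the wrist force passes 120 N, or if a joint passes its speed limit or range.

## Working session

There is one attempt and no reset: what is moved stays moved. The work goes in short steps, Python scripts to look and compute and a tool call to move; the robot and the scene stay as the last step left them, time stands still between calls to the robot, and variables do not carry over. Pictures are saved under pics/ and viewed, at most 10 in all, crops included, and the job is handed in when it is done.

Besides the shell and the picture viewer there is one more tool, called after "Call:" as name(argument=value, ...), one argument or row to a line, values as JSON. carry_out: Moves the arm, as the interface text tells. Its arguments: {"type":"object","properties":{"plan":{"type":"array"},"grip_force":{"type":"number"}},"required":["plan"]}

```bash
ls; mkdir -p pics; cat > h.py <<'E'
import numpy as np, cv2
from station import *
from scipy.spatial.transform import Rotation as R
def Rm(o):
    o=np.array(o,float)
    return o if o.shape==(3,3) else (R.from_euler('xyz',o,degrees=True).as_matrix() if o.size==3 else R.from_quat(o).as_matrix())
def f(im): return im['pixels'].shape[0]/2/np.tan(np.radians(im['fov_y'])/2)
def ray(im,p):
    r,c=p; d=np.array([(c-im['cx'])/f(im),(r-im['cy'])/f(im),1]); return np.array(im['position']),Rm(im['orientation'])@d
def dep(im,p,k=2):
    r,c=int(round(p[0])),int(round(p[1])); w=im['range_z'][max(r-k,0):r+k+1,max(c-k,0):c+k+1]; w=w[w>0]
    o,d=ray(im,p); return o+d*np.median(w) if w.size else None
def atz(im,p,z):
    o,d=ray(im,p); return o+d*(z-o[2])/d[2]
def proj(im,P):
    q=Rm(im['orientation']).T@(np.array(P)-im['position']); return f(im)*q[1]/q[2]+im['cy'],f(im)*q[0]/q[2]+im['cx']
def cloud(im):
    v,u=np.mgrid[:480,:640]; z=im['range_z']; D=np.stack([(u-im['cx'])/f(im)*z,(v-im['cy'])/f(im)*z,z],-1)
    return D@Rm(im['orientation']).T+np.array(im['position'])
def tri(ims,ps):
    A=np.zeros((3,3));b=np.zeros(3)
    for im,p in zip(ims,ps):
        o,d=ray(im,p);d=d/np.linalg.norm(d);M=np.eye(3)-np.outer(d,d);A+=M;b+=M@o
    return np.linalg.solve(A,b)
E
python3 - <<'E'
from h import *
np.set_printoptions(precision=4,suppress=True)
ims={}
for n in('scene','top'):
    im=ims[n]=get_image(n); cv2.imwrite(f'pics/{n}0.png',im['pixels'][...,::-1])
    print(n,im['fov_y'],im['cx'],im['cy'],im['position'],im['orientation'])
for t in ['tray','tray_mid','tray_handle','carriage_mid','dumbbell','dock','dock_seat','bottle','case','jar','disc','block','cup']:
    for n in ims:
        for x in landmark_of(n,t)[:4]:
            d=dep(ims[n],x['position']); print(t,n,np.round(x['position']),round(x['conf'],2),d)
print(read_state())
E
```

```text
pics
scene 52.37815415597489 318.94215255281057 237.7513021500919 [ 1.2174 -0.1131  0.9413] [-139.132     0.2681   72.3861]
top 52.48491101675589 317.30243835356583 243.83259902649084 [0.3017 0.1229 1.2421] [-168.7529   -0.9508  -89.4083]
tray scene [220. 367.] 0.92 [0.4216 0.2686 0.0007]
tray top [290. 250.] 0.63 [0.4166 0.2617 0.1049]
tray_mid scene [222. 368.] 0.68 [0.4288 0.2677 0.0006]
tray_mid top [290. 250.] 0.77 [0.4152 0.2617 0.1046]
tray_handle scene [196. 372.] 0.93 [0.4393 0.2666 0.1079]
tray_handle top [286. 249.] 0.72 [0.4264 0.2643 0.1063]
carriage_mid scene [224. 339.] 0.76 [0.4491 0.1777 0.0435]
dumbbell scene [222. 334.] 0.84 [0.4314 0.1715 0.0379]
dumbbell scene [176. 334.] 0.62 [0.251  0.2341 0.0197]
dumbbell scene [236. 276.] 0.52 [0.4151 0.0252 0.0183]
dumbbell top [360. 261.] 0.9 [0.2541 0.2397 0.0197]
dumbbell top [291. 285.] 0.87 [0.4206 0.1838 0.0415]
dumbbell top [297. 349.] 0.67 [0.4097 0.0253 0.0208]
dock scene [291. 157.] 0.87 [ 0.4973 -0.2766  0.022 ]
dock top [281. 464.] 0.87 [ 0.4547 -0.2689  0.0203]
dock_seat scene [218. 366.] 0.71 [0.4127 0.2686 0.0
[... 741 characters left out ...]
ock scene [310. 444.] 0.94 [0.7718 0.2976 0.0753]
block top [174. 232.] 0.92 [0.7089 0.3207 0.0749]
cup scene [232. 488.] 0.58 [0.5599 0.5432 0.0094]
cup top [242. 140.] 0.79 [0.528  0.531  0.0923]
{'clock': 1.4, 'q': array([-67.4649,  17.5782,  86.3094,  -0.0012,  76.112 ,  -4.2099]), 'joint_velocities': array([ 0.0955,  0.0202,  0.0505, -0.1259, -0.0956,  0.0481]), 'joint_efforts': array([ -0.0008, -45.7488, -25.2325,  -0.0004,   0.0008,  -0.    ]), 'tcp_pos': array([ 0.2587, -0.5135,  0.2313]), 'eef_rot': array([179.9998,   0.0012,  26.7453]), 'force': array([ 0.1892, -0.2064,  0.0698]), 'ft_torque': array([-0.0292,  0.0114,  0.0134]), 'grip_force': 0.0, 'grip_width': 0.08571009519781836}
```

View pics/scene0.png

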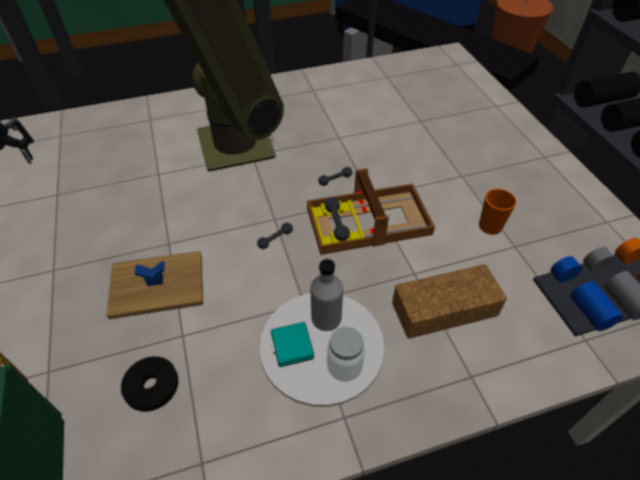

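View pics/top0.png

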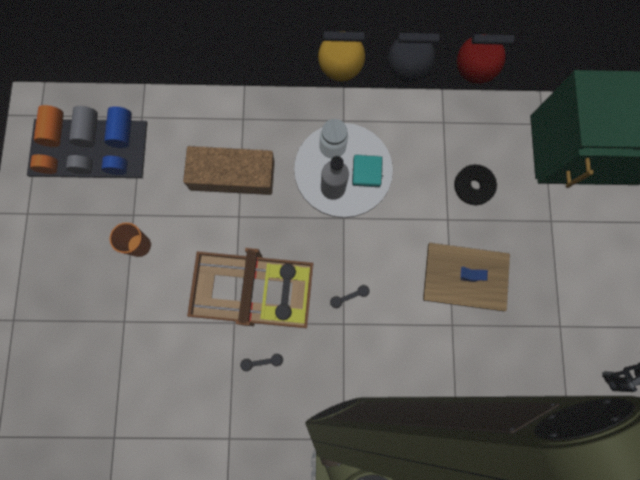

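Large dumbbell is the one on the yellow carriage, scene (222,334) / top (291,285). Look-alikes are the loose small dumbbells at scene (176,334), (236,276) / top (360,261), (297,349). The tray with handle is at top (286,249) and the dock at top (278,467), scene (285,155). Next I fit exact poses from both depth views.

```bash
cat > m0.py <<'E'
from h import *
np.set_printoptions(precision=4,suppress=True)
ims=[get_image(n) for n in('scene','top')]
def rect(P): 
    r=cv2.minAreaRect(P[:,:2].astype(np.float32)*1000); return np.round(r[0],1),np.round(r[1],1),round(r[2],2)
def box(C,x0,x1,y0,y1,z0,z1): return C[(C[...,0]>x0)&(C[...,0]<x1)&(C[...,1]>y0)&(C[...,1]<y1)&(C[...,2]>z0)&(C[...,2]<z1)]
for im in ims:
    C=cloud(im)
    print('floor z',np.median(box(C,.25,.35,-.1,.1,-.05,.05)[:,2]), np.median(box(C,.5,.6,.35,.45,-.05,.05)[:,2]))
    P=box(C,.28,.56,.2,.34,.098,.115); print('handle',len(P),rect(P),np.median(P[:,2]),P[:,:2].mean(0))
    P=box(C,.28,.56,.08,.45,.022,.05); print('tray walls',len(P),rect(P))
    P=box(C,.35,.6,-.42,-.12,.013,.026); print('dock plate',len(P),rect(P),np.median(P[:,2]))
    P=box(C,.35,.6,-.42,-.12,.04,.09); print('cradle',len(P),rect(P),P.mean(0),P[:,2].max())
for a in ['tray_handle','dumbbell','dock_seat','tray_mid','dock']:
    L=[landmark_of(n,a) for n in('scene','top')]
    L[0]=sorted(L[0],key=lambda x:-x['conf']) ; 
    for s in L[0]:
        for t in L[1]:
            p=tri(ims,[s['position'],t['position']]); e=np.hypot(*(np.array(proj(ims[0],p))-s['position']))
            if e<4: print(a,p,round(e,1))
im=ims[0]; cv2.imwrite('pics/crop0.png',cv2.resize(im['pixels'][150:300,90:450,::-1],(800,333)))
E
python3 m0.py
```

```text
floor z 0.0011426173819810703 0.0015305920661680683
handle 595 (array([424.6, 267. ]), array([ 32.6, 185.6]), 84.95) 0.10666441781563618 [0.4316 0.2652]
tray walls 1865 (array([424.7, 267.7]), array([297.8, 186.6]), 84.82)
dock plate 4408 (array([ 465.9, -279.1]), array([210.9, 154.7]), 83.43) 0.020997310407573577
cradle 403 (array([ 466.6, -278.7]), array([67.1, 32.8]), 87.52) [ 0.469  -0.2804  0.0621] 0.0790095540003507
floor z -0.0004053669085752887 0.0004515140837821896
handle 836 (array([427.7, 268.9]), array([ 32.5, 180.7]), 85.63) 0.10560439035871061 [0.426  0.2689]
tray walls 1618 (array([427.2, 269.9]), array([296.9, 179.6]), 85.22)
dock plate 4445 (array([ 468.2, -277.1]), array([211.9, 150.9]), 83.17) 0.019616533562373473
cradle 316 (array([ 467.8, -277. ]), array([65.5, 27.4]), 82.32) [ 0.4669 -0.2788  0.063 ] 0.0780211983242749
tray_handle [0.4257 0.2601 0.0994] 0.2
tray_handle [0.4336 0.2679 0.0215] 0.8
dumbbell [0.4212 0.1806 0.0447] 0.6
dumbbell [ 0.239   0.2566 -0.1622] 2.1
dumbbell [0.4096 0.1766 0.1661] 1.3
dumbbell [0.2472 0.2425 0.0089] 1.3
dock_seat [ 0.4685 -0.273   0.0672] 0.1
tray_mid [0.4313 0.2642 0.0168] 1.9
dock [ 0.4568 -0.2764 -0.0075] 1.3
```

View pics/crop0.png

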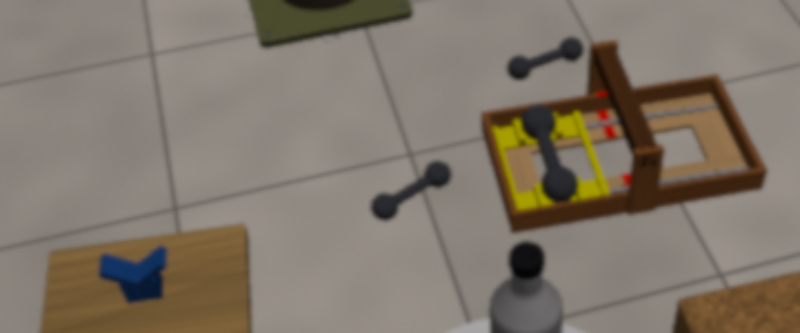

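The crop confirms it: the large dumbbell sits on the yellow carriage (crop (545,150)) beside the bridge handle, and the cradle is empty. Two-view results: tray centre (0.426, 0.2685) with x axis at 85.1°, handle top at 0.106 m. The dock is at (0.467, -0.278), axis 83.3°, and the cradle tips at about 0.077 m. All of these match the given sizes.

```bash
cat >> h.py <<'E'
import json
def yawR(y): return Rm([180,0,y])
def rows(start,poses,g):
    """8-row calls from list of (p,R,) ; start=(p,R). returns calls and final commanded pose"""
    out=[];p0,R0=start
    for k in range(0,len(poses),8):
        call=[]
        for (p,Rr),gg in zip(poses[k:k+8],g[k:k+8]):
            w=np.round(R.from_matrix(R0.T@Rr).as_rotvec(),4); d=np.round(R0.T@(p-p0)*100,2)
            call.append([float(v)+0. for v in w]+[float(v)+0. for v in d]+[gg])
        out.append(call); p0,R0=p0+R0@(d/100),R0@R.from_rotvec(w).as_matrix()
    return out,(p0,R0)
def save(c): json.dump([list(c[0]),c[1].tolist()],open('cmd.json','w'))
def load(): a=json.load(open('cmd.json')); return np.array(a[0]),np.array(a[1])
def show(calls):
    for c in calls: print(json.dumps(c).replace(' ',''))
E
python3 - <<'E'
from h import *
s=read_state(); p0=np.array(s['tcp_pos']); R0=Rm(s['eef_rot'])
W=np.array([p0,[.36,-.33,.21],[.44,-.12,.19],[.45,.1,.17],[.426,.2685,.15]])
L=np.r_[0,np.cumsum(np.linalg.norm(np.diff(W,axis=0),axis=1))]
from scipy.interpolate import PchipInterpolator as PI
f_=PI(L/L[-1],W); poses=[]
for i in range(1,25):
    t=i/24; a=.25; v=1/(1-a); u= v*t*t/(2*a) if t<a else (1-v*(1-t)**2/(2*a) if t>1-a else v*(t-a/2))
    yaw=s['eef_rot'][2]*(1-u)-4.9*u
    poses.append((f_(u),yawR(yaw)))
pts=np.array([p for p,_ in poses]); print(np.linalg.norm(np.diff(np.r_[[p0],pts],axis=0),axis=1).max(), np.hypot(*pts.T[:2]).min())
for i in range(1,7): poses.append((np.array([.426,.2685,.15-.076*(i/6)]),yawR(-4.9)))
poses+=[poses[-1]]*2
c,e=rows((p0,R0),poses,[1]*32); save(e); show(c); print(e[0])
E
```

```text
0.047202877747799056 0.4475057586272152
[[0.0,0.0,0.0026,0.33,-0.2,0.04,1],[0.0,0.0,0.0102,1.32,-0.79,0.16,1],[0.0,0.0,0.023,2.96,-1.78,0.37,1],[0.0,0.0,0.0409,5.23,-3.21,0.65,1],[0.0,0.0,0.0639,8.12,-5.1,1.0,1],[0.0,0.0,0.0921,11.57,-7.49,1.43,1],[0.0,0.0,0.1227,15.24,-10.21,1.88,1],[0.0,0.0,0.1534,18.83,-13.03,2.31,1]]
[[0.0,0.0,0.0307,3.25,-3.36,0.42,1],[0.0,0.0,0.0614,6.46,-6.79,0.82,1],[0.0,0.0,0.0921,9.41,-10.37,1.22,1],[0.0,0.0,0.1228,11.85,-14.18,1.63,1],[0.0,0.0,0.1535,13.66,-18.26,2.03,1],[0.0,0.0,0.1841,15.36,-22.49,2.43,1],[0.0,0.0,0.2148,17.01,-26.8,2.83,1],[0.0,0.0,0.2455,18.6,-31.15,3.25,1]]
[[0.0,0.0,0.0307,0.39,-4.59,0.44,1],[0.0,0.0,0.0614,0.59,-9.14,0.92,1],[0.0,0.0,0.0895,0.41,-13.31,1.4,1],[0.0,0.0,0.1125,0.08,-16.74,1.81,1],[0.0,0.0,0.1304,-0.26,-19.4,2.14,1],[0.0,0.0,0.1432,-0.54,-21.3,2.38,1],[0.0,0.0,0.1509,-0.71,-22.45,2.52,1],[0.0,0.0,0.1534,-0.77,-22.83,2.57,1]]
[[0.0,0.0,0.0,0.0,0.0,1.27,1],[0.0,0.0,0.0,0.0,0.0,2.53,1],[0.0,0.0,0.0,0.0,0.0,3.8,1],[0.0,0.0,0.0,0.0,0.0,5.07,1],[0.0,0.0,0.0,0.0,0.0,6.33,1],[0.0,0.0,0.0,0.0,0.0,7.6,1],[0.0,0.0,0.0,0.0,0.0,7.6,1],[0.0,0.0,0.0,0.0,0.0,7.6,1]]
[0.42597186 0.26854353 0.07401533]
```

Call:
carry_out(
  plan=[
    [0, 0, 0.0026, 0.33, -0.2, 0.04, 1],
    [0, 0, 0.0102, 1.32, -0.79, 0.16, 1],
    [0, 0, 0.023, 2.96, -1.78, 0.37, 1],
    [0, 0, 0.0409, 5.23, -3.21, 0.65, 1],
    [0, 0, 0.0639, 8.12, -5.1, 1.0, 1],
    [0, 0, 0.0921, 11.57, -7.49, 1.43, 1],
    [0, 0, 0.1227, 15.24, -10.21, 1.88, 1],
    [0, 0, 0.1534, 18.83, -13.03, 2.31, 1],
  ],
)

```text
clock: 2.8
tcp_pos: [0.3689, -0.3101, 0.208]
eef_rot: [-180.0, -0.0, 17.8]
force: [0.1, -0.7, -0.4]
grip_width: 0.0855
grip_force: 0.0
```

Call:
carry_out(
  plan=[
    [0, 0, 0.0307, 3.25, -3.36, 0.42, 1],
    [0, 0, 0.0614, 6.46, -6.79, 0.82, 1],
    [0, 0, 0.0921, 9.41, -10.37, 1.22, 1],
    [0, 0, 0.1228, 11.85, -14.18, 1.63, 1],
    [0, 0, 0.1535, 13.66, -18.26, 2.03, 1],
    [0, 0, 0.1841, 15.36, -22.49, 2.43, 1],
    [0, 0, 0.2148, 17.01, -26.8, 2.83, 1],
    [0, 0, 0.2455, 18.6, -31.15, 3.25, 1],
  ],
)

```text
clock: 3.6
tcp_pos: [0.4486, 0.0438, 0.1758]
eef_rot: [-180.0, -0.0, 3.8]
force: [1.2, -0.2, -0.1]
grip_width: 0.0853
grip_force: 0.0
```

Call:
carry_out(
  plan=[
    [0, 0, 0.0307, 0.39, -4.59, 0.44, 1],
    [0, 0, 0.0614, 0.59, -9.14, 0.92, 1],
    [0, 0, 0.0895, 0.41, -13.31, 1.4, 1],
    [0, 0, 0.1125, 0.08, -16.74, 1.81, 1],
    [0, 0, 0.1304, -0.26, -19.4, 2.14, 1],
    [0, 0, 0.1432, -0.54, -21.3, 2.38, 1],
    [0, 0, 0.1509, -0.71, -22.45, 2.52, 1],
    [0, 0, 0.1534, -0.77, -22.83, 2.57, 1],
  ],
)

```text
clock: 4.4
tcp_pos: [0.4248, 0.2701, 0.1498]
eef_rot: [-180.0, 0.0, -4.8]
force: [-0.1, -0.8, -0.0]
grip_width: 0.0855
grip_force: 0.0
```

```bash
python3 -c "
from h import *
s=read_state(); print(s['clock'],s['tcp_pos'],s['eef_rot'],s['q'],s['joint_velocities'])"
```

```text
4.4 [0.42478992 0.27007191 0.14983703] [-1.79986050e+02  3.19352396e-02 -4.79429328e+00] [2.76169078e+01 1.65468228e+01 1.01252604e+02 3.26577818e-02
 6.22200604e+01 1.22395979e+02] [ 2.62230839  0.93680046 -0.82392989 -0.88598104  0.04709476  4.43961497]
```

Call:
carry_out(
  plan=[
    [0, 0, 0, 0, 0, 1.27, 1],
    [0, 0, 0, 0, 0, 2.53, 1],
    [0, 0, 0, 0, 0, 3.8, 1],
    [0, 0, 0, 0, 0, 5.07, 1],
    [0, 0, 0, 0, 0, 6.33, 1],
    [0, 0, 0, 0, 0, 7.6, 1],
    [0, 0, 0, 0, 0, 7.6, 1],
    [0, 0, 0, 0, 0, 7.6, 1],
  ],
)

```text
clock: 5.2
tcp_pos: [0.4258, 0.2682, 0.0741]
eef_rot: [180.0, 0.0, -4.9]
force: [0.8, 0.0, 0.3]
grip_width: 0.0852
grip_force: 0.0
```

Call:
carry_out(
  plan=[
    [0, 0, 0, 0, 0, 0, -1],
    [0, 0, 0, 0, 0, 0, -1],
    [0, 0, 0, 0, 0, 0, -1],
    [0, 0, 0, 0, 0, 0, -1],
    [0, 0, 0, 0, 0, 0, -1],
    [0, 0, 0, 0, 0, 0, -1],
    [0, 0, 0, 0, 0, 0, -1],
    [0, 0, 0, 0, 0, 0, -1],
  ],
  grip_force=110,
)

```text
clock: 6.0
tcp_pos: [0.4262, 0.2688, 0.0746]
eef_rot: [-180.0, -0.0, -4.9]
force: [0.2, 0.4, 5.6]
grip_width: 0.0227
grip_force: 108.6
```

```bash
python3 -c "
from h import *
s=read_state(); print(s['clock'],s['tcp_pos'],s['eef_rot'],s['joint_velocities'],s['force'],s['ft_torque'],s['grip_width'],s['grip_force'])"
```

```text
6.0 [0.42621646 0.26877262 0.07464744] [-1.79963933e+02 -4.09768602e-02 -4.89991244e+00] [ 0.02898049  0.03211963  0.08230868 -0.02455389 -0.01727421 -0.02938183] [0.24788489 0.35325541 5.58222218] [-0.01602904  0.20562378 -0.02269593] 0.02265797531392451 108.60059022903442
```

```bash
cat > meas.py <<'E'
from h import *
from scipy.optimize import least_squares
np.set_printoptions(precision=4,suppress=True)
H=.0746
def frame(s):
    T=Rm(s['eef_rot']); return np.array(s['tcp_pos'])+T[:,2]*H, np.stack([-T[:,1],-T[:,0],-T[:,2]],1)
def measure(n,verbose=True):
    s=read_state(); im=get_image(n); o,A=frame(s)
    L=(cloud(im)[im['range_z']>0]-o)@A
    m=(L[:,2]>.034)&(L[:,2]<.064)&(abs(L[:,0])<.118)&(abs(L[:,1])<.0735)&(abs(L[:,1])>.024); B=L[m]
    if len(B)>30:
        best=None
        for x0 in np.arange(-.085,.09,.0425):
            r=least_squares(lambda q:np.linalg.norm(B-np.c_[np.full(len(B),q[0]),np.sign(B[:,1])*.05+q[1],np.full(len(B),.035+q[2])],axis=1)-.021,[x0,0,0],loss='soft_l1',f_scale=.002)
            if best is None or r.cost<best.cost: best=r
        q=best.x; rms=np.sqrt(2*best.cost/len(B))
    else: q=[np.nan]*3; rms=np.nan
    w=(abs(L[:,0])>.141)&(abs(L[:,0])<.149)&(abs(L[:,1])<.07)&(L[:,2]>.015)&(L[:,2]<.06)
    th=np.nan
    if w.sum()>20:
        W=L[w]; th=-(np.percentile(W[W[:,0]>0,2],80)-np.percentile(W[W[:,0]<0,2],80))/.29 if min((W[:,0]>0).sum(),(W[:,0]<0).sum())>8 else np.nan
    tilt=-np.arcsin(A[2,0])
    e=dict(t=s['clock'],cam=n,x=float(q[0]),dy=float(q[1]),dz=float(q[2]),n=int(len(B)),rms=float(rms),tilt=float(tilt),wall=float(th),roll=float(np.arcsin(A[2,1])))
    open('log.jsonl','a').write(json.dumps(e)+'\n')
    if verbose: print({k:(round(v,4) if not isinstance(v,str) else v) for k,v in e.items()})
    return e
if __name__=='__main__':
    for n in ('scene','top'): measure(n)
    s=read_state(); print(s['clock'],s['tcp_pos'],s['eef_rot'],s['force'],s['ft_torque'],s['grip_width'])
E
echo
```

Call:
carry_out(
  plan=[
    [0, 0, 0, 0, 0, -0.1, -1],
    [0, 0, 0, 0, 0, -0.3, -1],
    [0, 0, 0, 0, 0, -0.7, -1],
    [0, 0, 0, 0, 0, -1.2, -1],
    [0, 0, 0, 0, 0, -1.9, -1],
    [0, 0, 0, 0, 0, -2.7, -1],
    [0, 0, 0, 0, 0, -3.6, -1],
    [0, 0, 0, 0, 0, -4.5, -1],
  ],
)

```text
clock: 6.8
tcp_pos: [0.426, 0.2685, 0.12]
eef_rot: [-180.0, -0.0, -4.9]
force: [-0.1, 0.8, -10.9]
grip_width: 0.0226
grip_force: 108.2
```

Call:
carry_out(
  plan=[
    [0, 0, 0, 0, 0, -1.0, -1],
    [0, 0, 0, 0, 0, -2.0, -1],
    [0, 0, 0, 0, 0, -3.0, -1],
    [0, 0, 0, 0, 0, -3.9, -1],
    [0, 0, 0, 0, 0, -4.7, -1],
    [0, 0, 0, 0, 0, -5.2, -1],
    [0, 0, 0, 0, 0, -5.5, -1],
    [0, 0, 0, 0, 0, -5.5, -1],
  ],
)

```text
clock: 7.6
tcp_pos: [0.4261, 0.2686, 0.1743]
eef_rot: [-180.0, -0.0, -4.9]
force: [0.2, 0.1, -11.4]
grip_width: 0.0224
grip_force: 108.3
```

```bash
python3 meas.py; python3 - <<'E'
import meas; from h import *
im=get_image('top'); cv2.imwrite('pics/top1.png',im['pixels'][200:400,120:400,::-1].repeat(2,0).repeat(2,1))
E
```

```text
{'t': 7.6, 'cam': 'scene', 'x': -0.0875, 'dy': -0.0004, 'dz': -0.0005, 'n': 423, 'rms': 0.0015, 'tilt': -0.0003, 'wall': -0.0027, 'roll': -0.0004}
{'t': 7.65, 'cam': 'top', 'x': -0.0852, 'dy': -0.0022, 'dz': -0.0016, 'n': 421, 'rms': 0.0015, 'tilt': 0.0001, 'wall': nan, 'roll': 0.0002}
7.7 [0.4257 0.2684 0.1737] [179.9793   0.0352  -4.8997] [ -0.4579   0.002  -10.1844] [ 0.6205 -0.033   0.0004] 0.022584591533839706
```

View pics/top1.png

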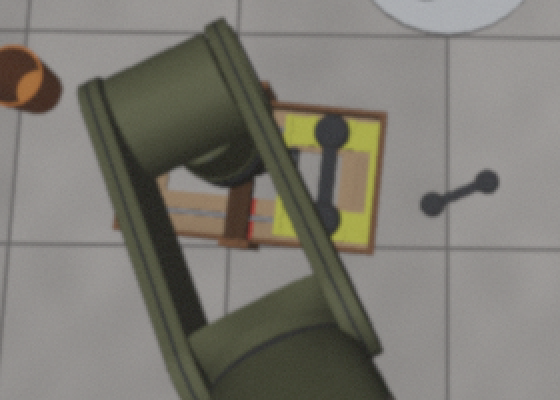

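The carriage (view (330,175)) rests against the -x stop of the level, lifted tray; measured x is about -85 to -87 mm. Next is the estimator and planner.

```bash
sed -i "s/np.linalg.norm(B-np.c_\(.*\)-.021,\[x0,0,0\]/np.r_[np.linalg.norm(B-np.c_\1-.021,np.array(q[1:])*len(B)**.5\/2],[x0,0,0]/" meas.py
cat > plan.py <<'E'
import sys; from meas import *
from scipy.optimize import lsq_linear
G=9.81; TAU=.05; CAMB=float(.0024)
S=json.load(open('st.json'))   # M0,M1,yaw0,yaw1,T0,D (path), hist: [[t,theta_cmd]...]
def prof(t):
    u=np.clip((t-S['T0'])/S['D'],0,1); return u**3*(10-15*u+6*u*u)
def M(t): return np.array(S['M0'])+(np.array(S['M1'])-S['M0'])*prof(t)
def yaw(t): return S['yaw0']+(S['yaw1']-S['yaw0'])*prof(t)
def acc(t):
    h=.05; a=(M(t+h)-2*M(t)+M(t-h))/h**2; y=np.radians(yaw(t)+90); return a[0]*np.cos(y)+a[1]*np.sin(y)
def pose(t,th):
    Y=yawR(yaw(t)); Rt=Y@R.from_rotvec([-th,0,0]).as_matrix(); return M(t)-Rt[:,2]*(H-.014),Rt
def thc(t): h=np.array(S['hist']); return np.interp(t,h[:,0],h[:,1])
def sim(x,v,b,t0,ts,th=thc):
    out=[];t=t0;dt=.01
    for te in ts:
        while t<te-1e-6:
            d=min(dt,te-t); v+=d*(G*(th(t-TAU)+b+x/4)-acc(t-TAU)-.2*v); x+=d*v; t+=d
            if x<-.085: x=-.085; v=max(v,0)
            if x>.085: x=.085; v=min(v,0)
        out.append((x,v))
    return np.array(out)
def estimate(now,W=3.0):
    E=[json.loads(l) for l in open('log.jsonl')]; E=[e for e in E if e['t']>now-W and e['t']>7.55 and np.isfinite(e['x']) and e['rms']<.004 and e['n']>40]
    t=np.array([e['t'] for e in E]); z=np.array([e['x']+(CAMB if e['cam']=='scene' else 0) for e in E]); sg=np.where([e['cam']=='scene' for e in E],.0015,.002)
    first=t[0]<8; b0=S.get('b',0.)
    fx=lambda p: np.r_[(sim(p[0],p[1],p[2],t[0],t)[:,0]-z)/sg,(p[2]-b0)/(.006 if first else .003),(p[0]+.085)/.0005*first,p[1]/.001*first]
    r=least_squares(fx,[max(z[0],-.085),0 if first else (z[-1]-z[0])/max(t[-1]-t[0],.3),b0],x_scale=[.01,.02,.003],loss='soft_l1')
    x,v=sim(*r.x,t[0],[now])[0]; return x,v,r.x[2],np.round((r.fun[:len(t)]*sg*1000)[-6:],1)
def mpc(x,v,b,t0,th0,thp,N=45,thmax=.075,dmax=.014,wr=1/.006):
    # linear rollout: u per row (cmd at row end, linear between), fine dt .01 with lag TAU
    def roll(u):
        tt=np.r_[t0-.2,t0,t0+.1*np.arange(1,N+1)]; uu=np.r_[thp,th0,u]; X=[];xx,vv=x,v
        for k in range(N*10):
            t=t0+k*.01; vv+=.01*(G*(np.interp(t-TAU,tt,uu)+b+xx/4)-acc(t-TAU)-.2*vv); xx+=.01*vv
            if k%10==9: X+=[xx,vv]
        return np.array(X)
    f0=roll(np.zeros(N)); Bm=np.stack([roll(np.eye(N)[i])-f0 for i in range(N)],1)
    w=np.tile([1/.02,1/.06],N); w[-10:]*=4
    Dm=np.eye(N)-np.eye(N,k=-1); d0=np.zeros(N); d0[0]=th0
    # variables: increments du ; u=th0+cumsum
    Lc=np.tril(np.ones((N,N)))
    A=np.r_[w[:,None]*(Bm@Lc), wr*np.eye(N)]; A=np.r_[A,4*wr*np.diff(np.eye(N),axis=0)*.5]
    y=np.r_[-w*(f0+Bm@np.full(N,th0)),np.zeros(2*N-1)]
    sol=lsq_linear(A,y,bounds=(-dmax,dmax)).x; u=np.clip(th0+Lc@sol,-thmax,thmax); X=f0+Bm@u
    return u,X.reshape(-1,2)
def main(ncam=2):
    for _ in range(ncam): 
        e=measure('scene',False); print(f"t{e['t']:.2f} x{e['x']*1e3+2.4:.1f} dy{e['dy']*1e3:.1f} dz{e['dz']*1e3:.1f} n{e['n']} rms{e['rms']*1e3:.1f} tilt{e['tilt']:.4f}/{thc(e['t']):.4f} wall{e['wall']:.4f}")
    s=read_state(); now=s['clock']; x,v,b,res=estimate(now); S['b']=.0*S.get('b',0)+b
    th0=float(thc(now)); u,X=mpc(x,v,b,now,th0,float(thc(now-.2)))
    print(f"now {now:.2f} x {x*1e3:.1f} v {v*1e3:.1f} b {b*1e3:.2f}mrad res {res}"); print('pred x mm',np.round(X[:32:4,0]*1e3,1),'th',np.round(u[:8],3),'tcp',np.round(s['tcp_pos'],4), 'F',np.round(s['force'],1))
    S['hist']+=[[now,th0]]+[[now+.1*(i+1),round(float(u[i]),4)] for i in range(8)]; json.dump(S,open('st.json','w'))
    c,e=rows(load(),[pose(now+.1*(i+1),u[i]) for i in range(8)],[-1]*8); save(e); show(c)
if __name__=='__main__': main()
E
python3 - <<'E'
from h import *
R0=yawR(-4.9); p=np.array([.42597,.26854,.07402+.1]); save((p,R0))
json.dump(dict(M0=list(p+R0[:,2]*.0606),M1=list(p+R0[:,2]*.0606),yaw0=-4.9,yaw1=-4.9,T0=1e6,D=1,hist=[[0,0.],[7.8,0.]]),open('st.json','w'))
E
time python3 plan.py
```

```text
t7.75 x-84.9 dy-0.2 dz-0.2 n426 rms2.0 tilt0.0005/0.0000 wall-0.0024
t7.80 x-85.1 dy-0.1 dz-0.2 n423 rms1.6 tilt0.0006/0.0000 wall-0.0039
now 7.85 x -85.0 v 0.0 b 0.00mrad res [ 0.1  0.2 -0.1  0.1]
pred x mm [-86.1 -91.9 -66.8 -29.   -5.6   1.5   1.3   0.1] th [0.014 0.028 0.04  0.048 0.049 0.046 0.039 0.031] tcp [0.4257 0.2684 0.1735] F [  0.4   0.2 -10.5]
[[-0.014,0.0,0.0,0.0,-0.08,0.0,-1],[-0.028,0.0,0.0,0.0,-0.17,0.0,-1],[-0.0405,0.0,0.0,0.0,-0.25,0.0,-1],[-0.0477,0.0,0.0,0.0,-0.29,0.01,-1],[-0.0492,0.0,0.0,0.0,-0.3,0.01,-1],[-0.0459,0.0,0.0,0.0,-0.28,0.01,-1],[-0.0393,0.0,0.0,0.0,-0.24,0.0,-1],[-0.0309,0.0,0.0,0.0,-0.19,0.0,-1]]
real	0m4.824s
user	0m4.883s
sys	0m0.332s
```

Call:
carry_out(
  plan=[
    [-0.014, 0.0, 0.0, 0.0, -0.08, 0.0, -1],
    [-0.028, 0.0, 0.0, 0.0, -0.17, 0.0, -1],
    [-0.0405, 0.0, 0.0, 0.0, -0.25, 0.0, -1],
    [-0.0477, 0.0, 0.0, 0.0, -0.29, 0.01, -1],
    [-0.0492, 0.0, 0.0, 0.0, -0.3, 0.01, -1],
    [-0.0459, 0.0, 0.0, 0.0, -0.28, 0.01, -1],
    [-0.0393, 0.0, 0.0, 0.0, -0.24, 0.0, -1],
    [-0.0309, 0.0, 0.0, 0.0, -0.19, 0.0, -1],
  ],
)

```text
clock: 8.65
tcp_pos: [0.426, 0.2702, 0.174]
eef_rot: [178.2, 0.0, -4.9]
force: [-0.4, -0.3, -10.8]
grip_width: 0.0225
grip_force: 108.4
```

```bash
python3 plan.py
```

```text
t8.65 x-45.8 dy-0.2 dz0.3 n416 rms1.5 tilt0.0307/0.0309 wall-0.0003
t8.70 x-38.7 dy-0.1 dz0.3 n425 rms1.6 tilt0.0308/0.0309 wall-0.0008
now 8.75 x -30.3 v 168.8 b 3.45mrad res [ 0.1  0.2 -0.1  0.1 -0.3  0.2]
pred x mm [-12.   72.  132.6 135.6 101.6  89.9 131.6 237.3] th [ 0.017  0.003 -0.011 -0.025 -0.039 -0.053 -0.067 -0.075] tcp [0.4259 0.2697 0.174 ] F [ -0.5   0.3 -10.5]
[[0.014,0.0,0.0,0.0,0.09,0.0,-1],[0.028,0.0,0.0,0.0,0.17,0.01,-1],[0.042,0.0,0.0,0.0,0.26,0.01,-1],[0.056,0.0,0.0,0.0,0.34,0.01,-1],[0.07,0.0,0.0,0.0,0.43,0.02,-1],[0.084,0.0,0.0,0.0,0.51,0.02,-1],[0.098,0.0,0.0,0.0,0.6,0.03,-1],[0.1059,0.0,0.0,0.0,0.64,0.04,-1]]
```

```bash
sed -i "s/thmax=.075,dmax=.014/thmax=.09,dmax=.035/; s/wr=1\/.006/wr=1\/.012/" plan.py; sed -i 's/^TAU.*//; s/TAU=.05/TAU=.02/' plan.py
python3 - <<'E'
import json
s=json.load(open('st.json')); s['hist']=s['hist'][:-9]; json.dump(s,open('st.json','w'))
import plan; from h import *
save(plan.pose(8.7,.0309)); s=plan.S; s['b']=0.
plan.main(0)
E
```

```text
now 8.75 x -30.9 v 158.9 b 1.44mrad res [ 0.1  0.2 -0.1  0.1 -0.1  0. ]
pred x mm [-14.1  31.8  22.1   4.5  -0.6  -0.1   0.2   0.1] th [-0.004 -0.033 -0.049 -0.054 -0.05  -0.04  -0.029 -0.018] tcp [0.4259 0.2697 0.174 ] F [ -0.5   0.3 -10.5]
[[0.035,0.0,0.0,0.0,0.21,0.0,-1],[0.0635,0.0,0.0,0.0,0.38,0.01,-1],[0.08,0.0,0.0,0.0,0.48,0.02,-1],[0.0848,0.0,0.0,0.0,0.51,0.02,-1],[0.0807,0.0,0.0,0.0,0.49,0.02,-1],[0.0714,0.0,0.0,0.0,0.43,0.02,-1],[0.0599,0.0,0.0,0.0,0.36,0.01,-1],[0.0486,0.0,0.0,0.0,0.29,0.01,-1]]
```

Call:
carry_out(
  plan=[
    [0.035, 0.0, 0.0, 0.0, 0.21, 0.0, -1],
    [0.0635, 0.0, 0.0, 0.0, 0.38, 0.01, -1],
    [0.08, 0.0, 0.0, 0.0, 0.48, 0.02, -1],
    [0.0848, 0.0, 0.0, 0.0, 0.51, 0.02, -1],
    [0.0807, 0.0, 0.0, 0.0, 0.49, 0.02, -1],
    [0.0714, 0.0, 0.0, 0.0, 0.43, 0.02, -1],
    [0.0599, 0.0, 0.0, 0.0, 0.36, 0.01, -1],
    [0.0486, 0.0, 0.0, 0.0, 0.29, 0.01, -1],
  ],
)

```text
clock: 9.55
tcp_pos: [0.4261, 0.268, 0.174]
eef_rot: [-179.0, -0.0, -4.9]
force: [-1.2, 0.2, -10.9]
grip_width: 0.0222
grip_force: 108.6
```

```bash
python3 plan.py
```

```text
t9.55 x-3.0 dy-0.1 dz1.0 n216 rms1.6 tilt-0.0169/-0.0177 wall-0.0003
t9.60 x-8.5 dy-0.2 dz0.7 n279 rms2.2 tilt-0.0171/-0.0177 wall0.0005
now 9.65 x -14.0 v -118.1 b -0.39mrad res [-0.1  0.1 -3.8 -4.3  0.1  0.3]
pred x mm [-26.6 -53.3 -28.7  -5.5   0.4  -0.   -0.3  -0.1] th [0.017 0.044 0.058 0.059 0.051 0.039 0.025 0.013] tcp [0.4261 0.2684 0.174 ] F [  0.7   1.3 -10.7]
[[-0.035,0.0,0.0,0.0,-0.21,0.0,-1],[-0.0619,0.0,0.0,0.0,-0.37,0.01,-1],[-0.0754,0.0,0.0,0.0,-0.45,0.01,-1],[-0.0766,0.0,0.0,0.0,-0.46,0.01,-1],[-0.069,0.0,0.0,0.0,-0.41,0.01,-1],[-0.0567,0.0,0.0,0.0,-0.34,0.01,-1],[-0.043,0.0,0.0,0.0,-0.26,0.0,-1],[-0.0304,0.0,0.0,0.0,-0.18,0.0,-1]]
```

```bash
python3 - <<'E'
import json
s=json.load(open('st.json')); s['hist']=s['hist'][:-9]; s['b']=0.; json.dump(s,open('st.json','w'))
import plan
for T in (.02,0,-.03,-.06,-.08,-.1,-.12): plan.TAU=T; print(T,plan.estimate(9.65))
E
```

```text
0.02 (np.float64(-0.013954062517235088), np.float64(-0.11813255117531075), np.float64(-0.0003875656638195563), array([-0.1,  0.1, -3.8, -4.3,  0.1,  0.3]))
0 (np.float64(-0.013995339816202759), np.float64(-0.11779976345425557), np.float64(-0.00026864709567784597), array([-0.1,  0.1, -1. , -1.3, -0. ,  0.2]))
-0.03 (np.float64(-0.01430751863363064), np.float64(-0.11775455574919441), np.float64(-0.00011034586594041241), array([-0.1,  0.1,  3.4,  3.4, -0.3, -0.1]))
-0.06 (np.float64(-0.014291525149712473), np.float64(-0.11717009543194074), np.float64(5.467731171679063e-05), array([-0.1,  0.1,  8.1,  8.4, -0.4, -0.1]))
-0.08 (np.float64(-0.014272990572331256), np.float64(-0.1167824760404117), np.float64(0.00015996574781082182), array([-0.1,  0.1, 11.3, 11.9, -0.4, -0.1]))
-0.1 (np.float64(-0.014257061777694915), np.float64(-0.11641214712448011), np.float64(0.0002610799304902894), array([-0.1,  0.1, 14.6, 15.4, -0.4, -0.1]))
-0.12 (np.float64(-0.014239118369490539), np.float64(-0.11605742310585898), np.float64(0.00035712476861409463), array([-0.1,  0.1, 18. , 18.9, -0.4, -0.1]))
```

```bash
sed -i 's/TAU=.02/TAU=-.006/; s/(.006 if first else .003)/.0015/' plan.py
python3 - <<'E'
import plan; from h import *
save(plan.pose(9.6,plan.thc(9.65))); plan.main(0)
E
```

```text
now 9.65 x -14.1 v -117.8 b -0.23mrad res [-0.1  0.1 -0.1 -0.4 -0.1  0.2]
pred x mm [-26.3 -47.5 -23.6  -3.8   0.5  -0.1  -0.3  -0.1] th [0.017 0.042 0.054 0.054 0.047 0.035 0.022 0.011] tcp [0.4261 0.2684 0.174 ] F [  0.7   1.3 -10.7]
[[-0.035,0.0,0.0,0.0,-0.21,0.0,-1],[-0.0601,0.0,0.0,0.0,-0.36,0.01,-1],[-0.0719,0.0,0.0,0.0,-0.44,0.02,-1],[-0.0721,0.0,0.0,0.0,-0.44,0.02,-1],[-0.0644,0.0,0.0,0.0,-0.39,0.01,-1],[-0.0526,0.0,0.0,0.0,-0.32,0.01,-1],[-0.0399,0.0,0.0,0.0,-0.24,0.0,-1],[-0.0284,0.0,0.0,0.0,-0.17,0.0,-1]]
```

Call:
carry_out(
  plan=[
    [-0.035, 0.0, 0.0, 0.0, -0.21, 0.0, -1],
    [-0.0601, 0.0, 0.0, 0.0, -0.36, 0.01, -1],
    [-0.0719, 0.0, 0.0, 0.0, -0.44, 0.02, -1],
    [-0.0721, 0.0, 0.0, 0.0, -0.44, 0.02, -1],
    [-0.0644, 0.0, 0.0, 0.0, -0.39, 0.01, -1],
    [-0.0526, 0.0, 0.0, 0.0, -0.32, 0.01, -1],
    [-0.0399, 0.0, 0.0, 0.0, -0.24, 0.0, -1],
    [-0.0284, 0.0, 0.0, 0.0, -0.17, 0.0, -1],
  ],
)

```text
clock: 10.45
tcp_pos: [0.4259, 0.2687, 0.1741]
eef_rot: [179.4, 0.0, -4.9]
force: [-0.3, -0.3, -10.3]
grip_width: 0.0226
grip_force: 108.7
```

```bash
python3 plan.py
```

```text
t10.45 x-29.3 dy-0.1 dz0.4 n425 rms1.7 tilt0.0099/0.0107 wall-0.0010
t10.50 x-25.9 dy-0.4 dz0.5 n432 rms1.5 tilt0.0099/0.0107 wall0.0000
now 10.55 x -22.0 v 76.4 b -0.22mrad res [-0.1 -0.3  0.2  0.5 -0.2  0.1]
pred x mm [-14.4   4.8   4.4   0.6  -0.3  -0.1   0.1   0. ] th [-0.001 -0.01  -0.015 -0.016 -0.015 -0.012 -0.009 -0.005] tcp [0.4258 0.2684 0.1741] F [ -1.   -0.2 -10.4]
[[0.012,0.0,0.0,0.0,0.07,0.0,-1],[0.0208,0.0,0.0,0.0,0.12,0.0,-1],[0.0256,0.0,0.0,0.0,0.15,0.0,-1],[0.0269,0.0,0.0,0.0,0.16,0.0,-1],[0.0256,0.0,0.0,0.0,0.15,0.0,-1],[0.0227,0.0,0.0,0.0,0.14,0.0,-1],[0.0193,0.0,0.0,0.0,0.11,0.0,-1],[0.0159,0.0,0.0,0.0,0.09,0.0,-1]]
```

Tracking well.

Call:
carry_out(
  plan=[
    [0.012, 0.0, 0.0, 0.0, 0.07, 0.0, -1],
    [0.0208, 0.0, 0.0, 0.0, 0.12, 0.0, -1],
    [0.0256, 0.0, 0.0, 0.0, 0.15, 0.0, -1],
    [0.0269, 0.0, 0.0, 0.0, 0.16, 0.0, -1],
    [0.0256, 0.0, 0.0, 0.0, 0.15, 0.0, -1],
    [0.0227, 0.0, 0.0, 0.0, 0.14, 0.0, -1],
    [0.0193, 0.0, 0.0, 0.0, 0.11, 0.0, -1],
    [0.0159, 0.0, 0.0, 0.0, 0.09, 0.0, -1],
  ],
)

```text
clock: 11.35
tcp_pos: [0.426, 0.2685, 0.174]
eef_rot: [-179.7, -0.0, -4.9]
force: [0.1, -0.2, -10.5]
grip_width: 0.0223
grip_force: 108.6
```

```bash
python3 plan.py
```

```text
t11.35 x-3.2 dy-0.0 dz1.0 n224 rms2.4 tilt-0.0049/-0.0052 wall0.0002
t11.40 x-4.4 dy-0.1 dz0.4 n233 rms2.0 tilt-0.0050/-0.0052 wall-0.0007
now 11.45 x -7.5 v -38.8 b -4.12mrad res [-30.6 -33.8 -12.6 -10.9  -0.9  -1.2]
pred x mm [-11.6 -18.8  -9.1  -1.5   0.2  -0.   -0.1  -0. ] th [0.01  0.02  0.025 0.025 0.022 0.017 0.012 0.008] tcp [0.426  0.2686 0.174 ] F [ -0.2  -0.8 -10.7]
[[-0.0148,0.0,0.0,0.0,-0.09,0.0,-1],[-0.0251,0.0,0.0,0.0,-0.15,0.0,-1],[-0.0298,0.0,0.0,0.0,-0.18,0.01,-1],[-0.03,0.0,0.0,0.0,-0.18,0.01,-1],[-0.027,0.0,0.0,0.0,-0.16,0.01,-1],[-0.0224,0.0,0.0,0.0,-0.13,0.0,-1],[-0.0175,0.0,0.0,0.0,-0.1,0.0,-1],[-0.0131,0.0,0.0,0.0,-0.08,0.0,-1]]
```

```bash
python3 - <<'E'
s=open('plan.py').read()
i=s.index("    r=least_squares(fx,"); j=s.index("    x,v=sim(*r.x")
s=s[:i]+"""    p0=[max(z[0],-.085),0 if first else (z[1]-z[0])/(t[1]-t[0]),b0]
    r=least_squares(fx,p0,x_scale=[.01,.02,.003]); r=least_squares(fx,r.x,x_scale=[.01,.02,.003],loss='soft_l1')
"""+s[j:]
s=s.replace("W=3.0","W=2.4")
open('plan.py','w').write(s)
import json
s=json.load(open('st.json')); s['hist']=s['hist'][:-9]; s['b']=-.0002; json.dump(s,open('st.json','w'))
import plan; from h import *
for T in (.03,.015,-.006,-.03):
    plan.TAU=T
    for W in (1.2,2.4,3): print(T,W,plan.estimate(11.45,W))
plan.TAU=-.006
save(plan.pose(11.4,plan.thc(11.45))); plan.main(0)
E
```

```text
0.03 1.2 (np.float64(-0.005854941832026909), np.float64(-0.029737620900889123), np.float64(-0.00023409395108093487), array([ 0.2, -0.2,  0. , -0. ]))
0.03 2.4 (np.float64(-0.006489198628807138), np.float64(-0.04031209289431274), np.float64(-0.002764370864714339), array([-0.6,  0.9, -0.4, -0.3,  0.3, -0.1]))
0.03 3 (np.float64(-0.005245160512139078), np.float64(-0.025392597949055233), np.float64(-0.00019495217446218653), array([ 4.1,  4.6, -5. , -4.9,  0.2,  0.4]))
0.015 1.2 (np.float64(-0.005820684224266752), np.float64(-0.029247343319938272), np.float64(-0.00022450034286622395), array([ 0.1, -0.1,  0. , -0. ]))
0.015 2.4 (np.float64(-0.006278848097448749), np.float64(-0.037089764747431496), np.float64(-0.0021148033232085213), array([-0.4,  0.7, -0.4, -0.3,  0.3, -0.1]))
0.015 3 (np.float64(-0.005348285274121251), np.float64(-0.026683165590538883), np.float64(-0.0003446858122713711), array([ 2.7,  3. , -3.6, -3.5,  0.2,  0.3]))
-0.006 1.2 (np.float64(-0.005770173598706491), np.float64(-0.02853582419541247), np.float64(-0.00021115392864844314), array([ 0. , -0.1, -0. ,  0. ]))
-0.006 
[... 605 characters left out ...]
-0.1,  0.1, -0. ,  0. ]))
-0.03 3 (np.float64(-0.006201512361473643), np.float64(-0.03214181379547953), np.float64(-0.0009405700090638507), array([-1.5, -1.4,  1.1,  1.3, -0.1, -0.2]))
now 11.45 x -6.0 v -32.6 b -1.22mrad res [-0.2  0.3 -0.3 -0.2  0.1 -0. ]
pred x mm [ -9.4 -15.1  -7.3  -1.2   0.2  -0.   -0.1  -0. ] th [0.006 0.014 0.018 0.018 0.015 0.012 0.008 0.004] tcp [0.426  0.2686 0.174 ] F [ -0.2  -0.8 -10.7]
[[-0.0116,0.0,0.0,0.0,-0.07,0.0,-1],[-0.0195,0.0,0.0,0.0,-0.12,0.0,-1],[-0.0231,0.0,0.0,0.0,-0.14,0.0,-1],[-0.0231,0.0,0.0,0.0,-0.14,0.0,-1],[-0.0206,0.0,0.0,0.0,-0.12,0.0,-1],[-0.0169,0.0,0.0,0.0,-0.1,0.0,-1],[-0.0129,0.0,0.0,0.0,-0.08,0.0,-1],[-0.0094,0.0,0.0,0.0,-0.06,0.0,-1]]
```

Call:
carry_out(
  plan=[
    [-0.0116, 0.0, 0.0, 0.0, -0.07, 0.0, -1],
    [-0.0195, 0.0, 0.0, 0.0, -0.12, 0.0, -1],
    [-0.0231, 0.0, 0.0, 0.0, -0.14, 0.0, -1],
    [-0.0231, 0.0, 0.0, 0.0, -0.14, 0.0, -1],
    [-0.0206, 0.0, 0.0, 0.0, -0.12, 0.0, -1],
    [-0.0169, 0.0, 0.0, 0.0, -0.1, 0.0, -1],
    [-0.0129, 0.0, 0.0, 0.0, -0.08, 0.0, -1],
    [-0.0094, 0.0, 0.0, 0.0, -0.06, 0.0, -1],
  ],
)

```text
clock: 12.25
tcp_pos: [0.426, 0.2687, 0.174]
eef_rot: [179.8, 0.0, -4.9]
force: [0.4, -0.1, -11.2]
grip_width: 0.0224
grip_force: 108.6
```

```bash
sed -i 's/TAU=-.006/TAU=-.015/' plan.py; python3 plan.py
```

```text
t12.25 x2.4 dy-0.1 dz0.2 n154 rms1.6 tilt0.0041/0.0042 wall0.0003
t12.30 x5.5 dy-0.1 dz0.4 n127 rms1.6 tilt0.0041/0.0042 wall0.0006
now 12.35 x 7.7 v 51.7 b 0.03mrad res [-0.  -0.1  0.2  0.3  0.3 -0.4]
pred x mm [12.8 20.   9.2  1.3 -0.2  0.1  0.1  0. ] th [-0.01  -0.019 -0.023 -0.023 -0.019 -0.014 -0.008 -0.004] tcp [0.4259 0.2686 0.1741] F [-0.4  0.4 -9.8]
[[0.0142,0.0,0.0,0.0,0.09,0.0,-1],[0.0236,0.0,0.0,0.0,0.15,0.0,-1],[0.0276,0.0,0.0,0.0,0.17,0.0,-1],[0.0269,0.0,0.0,0.0,0.17,0.0,-1],[0.0231,0.0,0.0,0.0,0.14,0.0,-1],[0.0179,0.0,0.0,0.0,0.11,0.0,-1],[0.0125,0.0,0.0,0.0,0.08,0.0,-1],[0.0078,0.0,0.0,0.0,0.05,0.0,-1]]
```

```bash
python3 - <<'E'
import json
s=json.load(open('st.json')); s['hist']=s['hist'][:-9]; s['b']=-.0003; json.dump(s,open('st.json','w'))
import numpy as np, plan; from h import *
from scipy.optimize import least_squares
E=[json.loads(l) for l in open('log.jsonl')]; E=[e for e in E if e['t']>8.6]
t=np.array([e['t'] for e in E]); z=np.array([e['x']+.0024 for e in E])
def fun(p,full=False):
    plan.TAU=p[3]; g=p[4]
    # multiple shooting-free: long sim
    r=plan.sim(p[0],p[1],p[2],t[0],t,th=lambda q:g*plan.thc(q))[:,0]-z
    return r/.0015
for fixg in (1,0):
    f=lambda p: np.r_[fun(p),(p[4]-1)/(1e-4 if fixg else .05),(p[3]+.01)/.03]
    r=least_squares(f,[z[0],.145,0,-.01,1],x_scale=[.003,.02,.001,.01,.03],loss='soft_l1'); print(r.x,np.round(r.fun[:len(t)]*1.5,1))
E
```

```text
[-0.0469  0.1561 -0.0039 -0.1076  1.    ] [ -1.1  -0.4 -53.7 -58.   -0.7   0.9   3.8   3.7   0.6  -1.2]
[-0.0453  0.1487 -0.0027 -0.1261  0.9538] [  0.5   0.8 -58.6 -62.7  -1.3   0.    0.3   0.3   0.8  -0.8]
```

```bash
cat > ident.py <<'E'
import json, numpy as np, plan; from h import *
from scipy.optimize import least_squares
E=[json.loads(l) for l in open('log.jsonl')]; E=[e for e in E if e['t']>7.7]
t=np.array([e['t'] for e in E]); z=np.array([e['x']+.0024 for e in E])
gi=np.r_[0,np.where(np.diff(t)>.2)[0]+1]; K=len(gi)
def fun(p):
    b,plan.TAU,g=p[:3]; X=p[3:].reshape(K,2); r=[]
    for k in range(K):
        j=gi[k+1] if k+1<K else len(t); ts=list(t[gi[k]:j])+([t[gi[k+1]]] if k+1<K else [])
        s=plan.sim(X[k,0],X[k,1],b,t[gi[k]],ts,th=lambda q:g*plan.thc(q))
        r+=list((s[:j-gi[k],0]-z[gi[k]:j])/.001)
        if k+1<K: r+=list((s[-1]-X[k+1])/[.001,.002])
    return np.r_[r,(X[0]-[-.085,0])/[.0003,.0005],(b)/.003,(plan.TAU)/.03,(g-1)/.05]
p=np.r_[0,-.01,1]
for k in range(K): p=np.r_[p,z[gi[k]],(z[gi[k]+1]-z[gi[k]])/.05]
p[4]=0
r=least_squares(fun,p,x_scale=np.r_[.001,.01,.03,np.tile([.003,.02],K)]); 
print('b,TAU,g',r.x[:3]); print(np.round(r.x[3:].reshape(K,2)*1e3,1).tolist()); print(np.round(r.fun,1).tolist())
J=np.linalg.inv(r.jac.T@r.jac); print('sd',np.sqrt(np.diag(J))[:3])
E
python3 ident.py
```

```text
b,TAU,g [-0.0003 -0.0113  1.0028]
[[-85.0, 0.0], [-45.4, 134.3], [-3.2, -102.2], [-30.1, 69.8], [-2.7, -19.9], [2.7, 46.0]]
[-0.1, 0.1, 0.2, -0.5, 0.4, 0.3, -0.4, 0.2, -0.2, -0.0, -0.6, 0.8, -0.8, -0.7, 0.7, -0.4, 0.4, 0.6, -0.1, -0.0, 0.3, -0.5, 0.0, 0.0, -0.1, -0.4, 0.1]
sd [0.0002 0.0049 0.0122]
```

```bash
sed -i 's/TAU=-.015/TAU=-.011/; s/(p\[2\]-b0)\/.0015/(p[2]-b0)\/.0004/; s/W=2.4/W=3.0/' plan.py; sed -i "s/S\['b'\]=.0\*S.get('b',0)+b/S['b']=-.0003/" plan.py
python3 - <<'E'
import plan; from h import *
save(plan.pose(12.3,plan.thc(12.35))); plan.main(0)
E
```

```text
now 12.35 x 7.4 v 49.4 b -0.37mrad res [-1.4 -1.2  0.9  1.   0.2 -0.6]
pred x mm [12.3 19.3  9.   1.3 -0.2  0.1  0.1  0. ] th [-0.009 -0.018 -0.022 -0.021 -0.018 -0.013 -0.008 -0.003] tcp [0.4259 0.2686 0.1741] F [-0.4  0.4 -9.8]
[[0.0135,0.0,0.0,0.0,0.08,0.0,-1],[0.0226,0.0,0.0,0.0,0.14,0.0,-1],[0.0263,0.0,0.0,0.0,0.16,0.0,-1],[0.0256,0.0,0.0,0.0,0.15,0.0,-1],[0.0219,0.0,0.0,0.0,0.13,0.0,-1],[0.0169,0.0,0.0,0.0,0.1,0.0,-1],[0.0118,0.0,0.0,0.0,0.07,0.0,-1],[0.0072,0.0,0.0,0.0,0.04,0.0,-1]]
```

Call:
carry_out(
  plan=[
    [0.0135, 0.0, 0.0, 0.0, 0.08, 0.0, -1],
    [0.0226, 0.0, 0.0, 0.0, 0.14, 0.0, -1],
    [0.0263, 0.0, 0.0, 0.0, 0.16, 0.0, -1],
    [0.0256, 0.0, 0.0, 0.0, 0.15, 0.0, -1],
    [0.0219, 0.0, 0.0, 0.0, 0.13, 0.0, -1],
    [0.0169, 0.0, 0.0, 0.0, 0.1, 0.0, -1],
    [0.0118, 0.0, 0.0, 0.0, 0.07, 0.0, -1],
    [0.0072, 0.0, 0.0, 0.0, 0.04, 0.0, -1],
  ],
)

```text
clock: 13.15
tcp_pos: [0.426, 0.2687, 0.174]
eef_rot: [-179.9, 0.0, -4.9]
force: [-0.7, -0.5, -11.4]
grip_width: 0.0221
grip_force: 108.6
```

```bash
python3 plan.py
```

```text
t13.15 x24.1 dy-0.2 dz0.2 n49 rms2.3 tilt-0.0026/-0.0030 wall0.0006
t13.20 x23.6 dy-0.7 dz0.5 n46 rms1.1 tilt-0.0026/-0.0030 wall0.0022
now 13.25 x 23.2 v -4.9 b 0.37mrad res [-0.1  0.   1.4  0.9 -0.3 -0.2]
pred x mm [22.7 16.5  6.2  0.9  0.   0.1  0.1  0. ] th [-0.009 -0.012 -0.013 -0.011 -0.008 -0.005 -0.002 -0.   ] tcp [0.4261 0.2688 0.174 ] F [ -0.3   0.3 -10.8]
[[0.0057,0.0,0.0,0.0,0.04,0.0,-1],[0.009,0.0,0.0,0.0,0.06,0.0,-1],[0.0096,0.0,0.0,0.0,0.06,0.0,-1],[0.0081,0.0,0.0,0.0,0.05,0.0,-1],[0.0054,0.0,0.0,0.0,0.04,0.0,-1],[0.0023,0.0,0.0,0.0,0.02,0.0,-1],[-0.0006,0.0,0.0,0.0,0.0,0.0,-1],[-0.0029,0.0,0.0,0.0,-0.01,0.0,-1]]
```

```bash
python3 - <<'E'
import json
s=json.load(open('st.json')); s['hist']=s['hist'][:-9]; json.dump(s,open('st.json','w'))
from meas import *
s=read_state(); a=get_image('scene'); b=get_image('top')
np.savez('snap.npz',a=a['pixels'],b=b['pixels'],za=a['range_z'],zb=b['range_z'])
import pickle; pickle.dump((s,a,b),open('snap.pkl','wb'))
A=cv2.resize(a['pixels'][120:280,290:450,::-1],(400,400)); B=cv2.resize(b['pixels'][220:360,170:330,::-1],(400,350)); B=np.vstack([B,np.zeros((50,400,3),np.uint8)])
cv2.imwrite('pics/mid.png',np.hstack([A,B]))
E
```

```text
(no output)
```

View pics/mid.png

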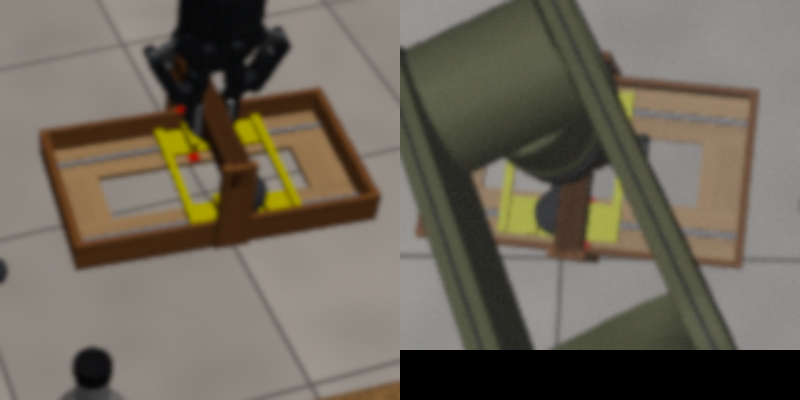

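```bash
cat > yel.py <<'E'
from meas import *
def yellow(s,im):
    o,A=frame(s); hsv=cv2.cvtColor(im['pixels'],cv2.COLOR_RGB2HSV)
    m=(hsv[...,0]>=25)&(hsv[...,0]<=34)&(hsv[...,1]>190)&(hsv[...,2]>90)&(im['range_z']>0)
    L=((cloud(im)-o)@A)[m]; L=L[(abs(L[:,0])<.15)&(abs(L[:,1])<.076)&(L[:,2]>.0)&(L[:,2]<.04)]
    return L
def edges(L):
    # per y-bin outer edges
    r=[]
    for y in np.arange(-.066,.067,.006):
        q=L[abs(L[:,1]-y)<.003,0]
        if len(q)>4: r.append((y,q.min(),q.max()))
    r=np.array(r); return np.median(r[:,1]),np.median(r[:,2]),r
if __name__=='__main__':
    import pickle; s,a,b=pickle.load(open('snap.pkl','rb'))
    for im in(a,b):
        L=yellow(s,im); print(len(L),np.percentile(L[:,2],[5,50,95])); lo,hi,r=edges(L); print(lo,hi,(lo+hi)/2,hi-lo); print((r*1e3).round(0).astype(int).tolist())
    e=measure('scene'); print(read_state()['clock'])
E
python3 yel.py
```

```text
568 [0.0124 0.0179 0.0245]
-0.032428910235482875 0.07575189907681612 0.021661494420666623 0.108180809312299
[[-66, -31, 71], [-60, -32, 74], [-54, -33, 77], [-48, -33, 76], [-42, -32, 74], [-36, -32, 75], [-30, -33, 75], [-24, -32, 76], [-18, -32, 76], [-12, -31, 74], [-6, -32, 76], [0, -31, 72], [6, -32, 77], [12, -33, 77], [18, -32, 75], [24, -34, 77], [30, -34, 75], [36, -33, 83], [42, -33, 84], [48, -34, 83], [54, -32, 75], [60, -33, 77], [66, -34, 83]]Traceback (most recent call last):
  File "yel.py", line 17, in <module>
    L=yellow(s,im); print(len(L),np.percentile(L[:,2],[5,50,95])); lo,hi,r=edges(L); print(lo,hi,(lo+hi)/2,hi-lo); print((r*1e3).round(0).astype(int).tolist())
                                 ~~~~~~~~~~~~~^^^^^^^^^^^^^^^^^^
    return _quantile_unchecked(
        a, q, axis, out, overwrite_input, method, keepdims, weights)
    return _ureduce(a,
                    func=_quantile_ureduce_func,
    ...<5 lines>...
                    overwrite_input=overwrite_input,
                    method=method)
    r = func(a, **kwargs)
    result = _quantile(arr,
                       quantiles=q,
    ...<2 lines>...
                       out=out,
                       weights=wgt)
    slices_having_nans = np.isnan(arr[-1, ...])
                                  ~~~^^^^^^^^^
IndexError: index -1 is out of bounds for axis 0 with size 0
```

```bash
python3 - <<'E'
s=open('meas.py').read()
s=s.replace("    w=(abs(L[:,0])>.141)","""    from yel import yellow,edges
    xb=q[0]; Y=yellow(s,im)
    if len(Y)>150:
        lo,hi,_=edges(Y); sp=hi-lo
        if .104<sp<.114: q=[(lo+hi)/2,*q[1:]]; rms=.001; B=Y
    w=(abs(L[:,0])>.141)""").replace("wall=float(th)","wall=float(th),xb=float(xb)")
open('meas.py','w').write(s)
s=open('plan.py').read()
s=s.replace("dy{e['dy']*1e3:.1f} dz{e['dz']*1e3:.1f}","ball{e['xb']*1e3+2.4:.1f}").replace("def main(ncam=2)","def main(ncam=3)").replace("/.0004,","/.0006,")
open('plan.py','w').write(s)
E
python3 plan.py
```

```text
t13.35 x24.8 ball24.1 n568 rms1.0 tilt-0.0029/-0.0030 wall0.0017
t13.40 x25.1 ball24.5 n566 rms1.0 tilt-0.0029/-0.0030 wall0.0037
t13.45 x25.6 ball25.1 n556 rms1.0 tilt-0.0029/-0.0030 wall0.0025
now 13.50 x 25.5 v 9.0 b 0.82mrad res [ 0.2  0.5  0.9 -0.2 -0.4 -0.5]
pred x mm [26.4 21.9  8.7  1.3 -0.   0.1  0.1  0. ] th [-0.012 -0.018 -0.019 -0.018 -0.014 -0.009 -0.005 -0.001] tcp [0.4259 0.2685 0.174 ] F [-0.6  0.4 -9.9]
[[0.0122,0.0,0.0,0.0,0.07,0.0,-1],[0.0178,0.0,0.0,0.0,0.1,0.0,-1],[0.0193,0.0,0.0,0.0,0.11,0.0,-1],[0.0174,0.0,0.0,0.0,0.1,0.0,-1],[0.0137,0.0,0.0,0.0,0.08,0.0,-1],[0.0091,0.0,0.0,0.0,0.05,0.0,-1],[0.0048,0.0,0.0,0.0,0.03,0.0,-1],[0.0013,0.0,0.0,0.0,0.0,0.0,-1]]
```

```bash
cat > undo.py <<'E'
import json
s=json.load(open('st.json')); s['hist']=s['hist'][:-9]; json.dump(s,open('st.json','w'))
import plan; from h import *
t=s['hist'][-1][0]; save(plan.pose(t,s['hist'][-1][1])); plan.main(0)
E
python3 undo.py
```

```text
now 13.50 x 25.5 v 9.0 b 0.82mrad res [ 0.2  0.5  0.9 -0.2 -0.4 -0.5]
pred x mm [26.4 21.9  8.7  1.3 -0.   0.1  0.1  0. ] th [-0.012 -0.018 -0.019 -0.018 -0.014 -0.009 -0.005 -0.001] tcp [0.4259 0.2685 0.174 ] F [-0.6  0.4 -9.9]
[[0.0093,0.0,0.0,0.0,0.06,0.0,-1],[0.0149,0.0,0.0,0.0,0.09,0.0,-1],[0.0164,0.0,0.0,0.0,0.1,0.0,-1],[0.0145,0.0,0.0,0.0,0.09,0.0,-1],[0.0108,0.0,0.0,0.0,0.07,0.0,-1],[0.0062,0.0,0.0,0.0,0.04,0.0,-1],[0.0019,0.0,0.0,0.0,0.01,0.0,-1],[-0.0016,0.0,0.0,0.0,-0.01,0.0,-1]]
```

Call:
carry_out(
  plan=[
    [0.0093, 0.0, 0.0, 0.0, 0.06, 0.0, -1],
    [0.0149, 0.0, 0.0, 0.0, 0.09, 0.0, -1],
    [0.0164, 0.0, 0.0, 0.0, 0.1, 0.0, -1],
    [0.0145, 0.0, 0.0, 0.0, 0.09, 0.0, -1],
    [0.0108, 0.0, 0.0, 0.0, 0.07, 0.0, -1],
    [0.0062, 0.0, 0.0, 0.0, 0.04, 0.0, -1],
    [0.0019, 0.0, 0.0, 0.0, 0.01, 0.0, -1],
    [-0.0016, 0.0, 0.0, 0.0, -0.01, 0.0, -1],
  ],
)

```text
clock: 14.3
tcp_pos: [0.4261, 0.2688, 0.174]
eef_rot: [-179.9, -0.0, -4.9]
force: [-0.5, -0.8, -9.7]
grip_width: 0.0225
grip_force: 108.6
```

```bash
python3 plan.py
```

```text
t14.30 x20.3 ball19.9 n585 rms1.0 tilt-0.0012/-0.0014 wall0.0021
t14.35 x19.4 ballnan n593 rms1.0 tilt-0.0012/-0.0014 wall0.0022
t14.40 x19.1 ballnan n593 rms1.0 tilt-0.0014/-0.0014 wall0.0031
now 14.45 x 18.3 v -9.5 b 1.48mrad res [ 0.1  0.2  0.2 -0.1  0.1 -0.3]
pred x mm [17.5 12.3  4.7  0.8  0.   0.1  0.1  0. ] th [-0.006 -0.009 -0.01  -0.009 -0.007 -0.005 -0.003 -0.001] tcp [0.4261 0.2688 0.174 ] F [ 0.5  0.1 -9.9]
[[0.0047,0.0,0.0,0.0,0.03,0.0,-1],[0.0076,0.0,0.0,0.0,0.05,0.0,-1],[0.0084,0.0,0.0,0.0,0.05,0.0,-1],[0.0075,0.0,0.0,0.0,0.05,0.0,-1],[0.0057,0.0,0.0,0.0,0.04,0.0,-1],[0.0036,0.0,0.0,0.0,0.02,0.0,-1],[0.0016,0.0,0.0,0.0,0.01,0.0,-1],[-0.0001,0.0,0.0,0.0,0.0,0.0,-1]]
```

```bash
sed -i "s/S\['b'\]=-.0003/S['b']=float(b)/; s/\/.0006,/\/.001,/" plan.py; sed -i "s/'hist'\]\[:-9\];/'hist'][:-9]; s['b']=.0012;/" undo.py; python3 undo.py; sed -i "s/ s\['b'\]=.0012;//" undo.py
```

```text
now 14.45 x 18.4 v -8.7 b 1.59mrad res [-0.1 -0.1  0.  -0.1  0.2 -0.1]
pred x mm [17.7 12.7  4.9  0.8  0.   0.1  0.1  0. ] th [-0.006 -0.009 -0.01  -0.009 -0.008 -0.005 -0.003 -0.001] tcp [0.4261 0.2688 0.174 ] F [ 0.5  0.1 -9.9]
[[0.0049,0.0,0.0,0.0,0.03,0.0,-1],[0.008,0.0,0.0,0.0,0.05,0.0,-1],[0.0089,0.0,0.0,0.0,0.05,0.0,-1],[0.008,0.0,0.0,0.0,0.05,0.0,-1],[0.0062,0.0,0.0,0.0,0.04,0.0,-1],[0.004,0.0,0.0,0.0,0.02,0.0,-1],[0.0018,0.0,0.0,0.0,0.01,0.0,-1],[0.0001,0.0,0.0,0.0,0.0,0.0,-1]]
```

Call:
carry_out(
  plan=[
    [0.0049, 0.0, 0.0, 0.0, 0.03, 0.0, -1],
    [0.008, 0.0, 0.0, 0.0, 0.05, 0.0, -1],
    [0.0089, 0.0, 0.0, 0.0, 0.05, 0.0, -1],
    [0.008, 0.0, 0.0, 0.0, 0.05, 0.0, -1],
    [0.0062, 0.0, 0.0, 0.0, 0.04, 0.0, -1],
    [0.004, 0.0, 0.0, 0.0, 0.02, 0.0, -1],
    [0.0018, 0.0, 0.0, 0.0, 0.01, 0.0, -1],
    [0.0001, 0.0, 0.0, 0.0, 0.0, 0.0, -1],
  ],
)

```text
clock: 15.25
tcp_pos: [0.4261, 0.2688, 0.174]
eef_rot: [-179.9, -0.0, -4.9]
force: [0.8, -0.1, -11.1]
grip_width: 0.0224
grip_force: 108.7
```

```bash
python3 plan.py
```

```text
t15.25 x6.6 ball5.5 n557 rms1.0 tilt-0.0015/-0.0015 wall0.0021
t15.30 x5.3 ball4.6 n550 rms1.0 tilt-0.0015/-0.0015 wall0.0020
t15.35 x4.3 ball3.7 n541 rms1.0 tilt-0.0015/-0.0015 wall0.0009
now 15.40 x 3.6 v -17.1 b 1.53mrad res [-0.   0.2 -0.1 -0.3  0.1  0.1]
pred x mm [ 2.  -1.4 -0.9 -0.1  0.1  0.  -0.  -0. ] th [ 0.     0.002  0.002  0.002  0.001  0.001 -0.    -0.001] tcp [0.426  0.2687 0.174 ] F [  0.4  -0.1 -10.8]
[[-0.0018,0.0,0.0,0.0,-0.01,0.0,-1],[-0.0031,0.0,0.0,0.0,-0.02,0.0,-1],[-0.0036,0.0,0.0,0.0,-0.02,0.0,-1],[-0.0035,0.0,0.0,0.0,-0.02,0.0,-1],[-0.003,0.0,0.0,0.0,-0.02,0.0,-1],[-0.0022,0.0,0.0,0.0,-0.01,0.0,-1],[-0.0015,0.0,0.0,0.0,-0.01,0.0,-1],[-0.0008,0.0,0.0,0.0,0.0,0.0,-1]]
```

Converging; the hold begins about here.

Call:
carry_out(
  plan=[
    [-0.0018, 0.0, 0.0, 0.0, -0.01, 0.0, -1],
    [-0.0031, 0.0, 0.0, 0.0, -0.02, 0.0, -1],
    [-0.0036, 0.0, 0.0, 0.0, -0.02, 0.0, -1],
    [-0.0035, 0.0, 0.0, 0.0, -0.02, 0.0, -1],
    [-0.003, 0.0, 0.0, 0.0, -0.02, 0.0, -1],
    [-0.0022, 0.0, 0.0, 0.0, -0.01, 0.0, -1],
    [-0.0015, 0.0, 0.0, 0.0, -0.01, 0.0, -1],
    [-0.0008, 0.0, 0.0, 0.0, 0.0, 0.0, -1],
  ],
)

```text
clock: 16.2
tcp_pos: [0.426, 0.2686, 0.174]
eef_rot: [-180.0, 0.0, -4.9]
force: [-0.8, 0.1, -10.8]
grip_width: 0.0225
grip_force: 108.6
```

```bash
python3 plan.py
```

```text
t16.20 x-6.8 ball-6.8 n267 rms1.8 tilt-0.0008/-0.0007 wall0.0008
t16.25 x-7.3 ball-7.3 n274 rms1.8 tilt-0.0008/-0.0007 wall0.0018
t16.30 x-7.8 ball-7.8 n273 rms2.1 tilt-0.0007/-0.0007 wall0.0025
now 16.35 x -8.1 v -9.3 b 1.22mrad res [-0.8 -0.6 -0.7  0.   0.1  0.2]
pred x mm [-9.  -8.6 -3.5 -0.5  0.  -0.  -0.  -0. ] th [ 0.003  0.006  0.007  0.006  0.005  0.003  0.001 -0.001] tcp [0.426  0.2686 0.1741] F [  0.6   0.  -10.6]
[[-0.0042,0.0,0.0,0.0,-0.03,0.0,-1],[-0.0068,0.0,0.0,0.0,-0.05,0.0,-1],[-0.0076,0.0,0.0,0.0,-0.05,0.0,-1],[-0.0069,0.0,0.0,0.0,-0.05,0.0,-1],[-0.0054,0.0,0.0,0.0,-0.04,0.0,-1],[-0.0035,0.0,0.0,0.0,-0.03,0.0,-1],[-0.0016,0.0,0.0,0.0,-0.01,0.0,-1],[0.0,0.0,0.0,0.0,0.0,0.0,-1]]
```

Call:
carry_out(
  plan=[
    [-0.0042, 0.0, 0.0, 0.0, -0.03, 0.0, -1],
    [-0.0068, 0.0, 0.0, 0.0, -0.05, 0.0, -1],
    [-0.0076, 0.0, 0.0, 0.0, -0.05, 0.0, -1],
    [-0.0069, 0.0, 0.0, 0.0, -0.05, 0.0, -1],
    [-0.0054, 0.0, 0.0, 0.0, -0.04, 0.0, -1],
    [-0.0035, 0.0, 0.0, 0.0, -0.03, 0.0, -1],
    [-0.0016, 0.0, 0.0, 0.0, -0.01, 0.0, -1],
    [0.0, 0.0, 0.0, 0.0, 0.0, 0.0, -1],
  ],
)

```text
clock: 17.15
tcp_pos: [0.426, 0.2686, 0.1741]
eef_rot: [-180.0, 0.0, -4.9]
force: [-0.8, -0.6, -10.6]
grip_width: 0.0224
grip_force: 108.6
```

```bash
sed -i "s/sp=hi-lo$/sp=hi-lo; print('lo,hi mm',round(lo*1e3,1),round(hi*1e3,1),round(sp*1e3,1))/" meas.py; python3 plan.py
```

```text
lo,hi mm -68.5 -32.7 35.8
t17.15 x-12.8 ball-12.8 n328 rms1.8 tilt-0.0009/-0.0007 wall0.0029
lo,hi mm -68.8 -25.3 43.5
t17.20 x-12.6 ball-12.6 n326 rms1.7 tilt-0.0008/-0.0007 wall0.0008
lo,hi mm -68.8 -25.6 43.2
t17.25 x-13.4 ball-13.4 n336 rms2.1 tilt-0.0007/-0.0007 wall0.0009
now 17.30 x -13.3 v -6.3 b 0.66mrad res [-0.3 -0.5 -0.5  0.1 -0.2  0.4]
pred x mm [-14.  -12.2  -5.   -0.8   0.   -0.1  -0.1  -0. ] th [ 0.005  0.009  0.01   0.009  0.007  0.004  0.002 -0.   ] tcp [0.426  0.2685 0.1741] F [  0.7   0.3 -10.7]
[[-0.0058,0.0,0.0,0.0,-0.04,0.0,-1],[-0.0094,0.0,0.0,0.0,-0.06,0.0,-1],[-0.0106,0.0,0.0,0.0,-0.07,0.0,-1],[-0.0097,0.0,0.0,0.0,-0.06,0.0,-1],[-0.0077,0.0,0.0,0.0,-0.05,0.0,-1],[-0.0052,0.0,0.0,0.0,-0.04,0.0,-1],[-0.0027,0.0,0.0,0.0,-0.02,0.0,-1],[-0.0006,0.0,0.0,0.0,-0.01,0.0,-1]]
```

```bash
sed -i "s/b+x\/4)/b+KX*x)/; s/b+xx\/4)/b+KX*xx)/; s/^G=9.81;/G=9.81; KX=.25;/" plan.py; grep -c KX plan.py
python3 - <<'E'
s=open('ident.py').read()
s=s.replace("plan.TAU,g=p[:3]","plan.KX,g=p[:3]").replace("(plan.TAU)/.03,(g-1)/.05","(plan.KX-.25)/.1,(g-1)/.02").replace("(X[0]-[-.085,0])/[.0003,.0005],","").replace("p=np.r_[0,-.01,1]","p=np.r_[0,.25,1]").replace("p[4]=0\n","").replace("'t']>7.7","'t']>T0").replace("import json","import sys,json\nT0=float(sys.argv[1])",1)
open('ident.py','w').write(s)
E
python3 ident.py 13.3; python3 ident.py 8.6
```

```text
3  File "ident.py", line 2
    T0=float(sys.argv[1]), numpy as np, plan; from h import *
                                 ^^
SyntaxError: invalid syntax
  File "ident.py", line 2
    T0=float(sys.argv[1]), numpy as np, plan; from h import *
                                 ^^
SyntaxError: invalid syntax
```

```bash
sed -i '2s/.*/import numpy as np, plan; from h import *; T0=float(sys.argv[1])/; 1s/.*/import sys,json/' ident.py
python3 ident.py 13.3; python3 ident.py 8.6
```

```text
b,TAU,g [0.0007 0.2895 0.9995]
[[24.7, 6.0], [20.3, -15.9], [6.4, -21.0], [-6.7, -10.4], [-12.7, -3.6]]
[-0.0, -0.0, 0.0, 0.1, -0.1, -0.0, 0.2, -0.1, -0.1, 0.1, -0.2, 0.1, -0.0, 0.0, -0.0, 0.1, -0.0, -0.0, -0.0, 0.0, 0.1, -0.3, 0.2, 0.2, 0.4, -0.0]
sd [0.0002 0.0219 0.02  ]
b,TAU,g [0.0005 0.3031 1.0018]
[[-45.7, 133.7], [-3.4, -98.1], [-29.6, 67.5], [-3.2, -20.2], [2.9, 49.2], [24.0, -3.0], [20.3, -15.4], [6.5, -20.0], [-6.5, -9.6], [-12.6, -5.4]]
[0.1, -0.1, -0.3, 0.3, -0.4, -0.0, -0.2, 0.3, -0.3, -0.3, 0.2, -0.0, -0.0, 0.1, 0.2, -0.2, 0.5, -0.1, -0.2, 0.2, -0.1, 0.3, -0.3, -0.3, -0.3, 0.1, 0.0, -0.1, 0.2, -0.1, 0.2, -0.2, -0.1, 0.2, 0.2, 0.3, -0.5, 0.3, 0.3, 0.3, -0.2, -0.0, 0.1, -0.3, 0.0, 0.2, 0.5, 0.1]
sd [0.0001 0.0101 0.0188]
```

```bash
sed -i "s/KX=.25/KX=.30/; s/S\['b'\]=float(b)/S['b']=.0005/; s/\/.001,(p\[0\]/\/.0004,(p[0]/" plan.py; sed -i "s/\[:-9\];/[:-9]; s['b']=.0005;/" undo.py; python3 undo.py
```

```text
now 17.30 x -13.8 v -10.1 b 0.64mrad res [ 0.4  0.3  0.2  0.1 -0.3  0.1]
pred x mm [-14.9 -13.8  -5.8  -0.9   0.   -0.1  -0.1  -0. ] th [0.006 0.011 0.012 0.012 0.009 0.006 0.003 0.001] tcp [0.426  0.2685 0.1741] F [  0.7   0.3 -10.7]
[[-0.0071,0.0,0.0,0.0,-0.04,0.0,-1],[-0.0116,0.0,0.0,0.0,-0.07,0.0,-1],[-0.0131,0.0,0.0,0.0,-0.08,0.0,-1],[-0.0123,0.0,0.0,0.0,-0.07,0.0,-1],[-0.0099,0.0,0.0,0.0,-0.06,0.0,-1],[-0.0069,0.0,0.0,0.0,-0.04,0.0,-1],[-0.004,0.0,0.0,0.0,-0.02,0.0,-1],[-0.0014,0.0,0.0,0.0,-0.01,0.0,-1]]
```

Call:
carry_out(
  plan=[
    [-0.0071, 0.0, 0.0, 0.0, -0.04, 0.0, -1],
    [-0.0116, 0.0, 0.0, 0.0, -0.07, 0.0, -1],
    [-0.0131, 0.0, 0.0, 0.0, -0.08, 0.0, -1],
    [-0.0123, 0.0, 0.0, 0.0, -0.07, 0.0, -1],
    [-0.0099, 0.0, 0.0, 0.0, -0.06, 0.0, -1],
    [-0.0069, 0.0, 0.0, 0.0, -0.04, 0.0, -1],
    [-0.004, 0.0, 0.0, 0.0, -0.02, 0.0, -1],
    [-0.0014, 0.0, 0.0, 0.0, -0.01, 0.0, -1],
  ],
)

```text
clock: 18.1
tcp_pos: [0.426, 0.2686, 0.174]
eef_rot: [180.0, 0.0, -4.9]
force: [-0.5, -0.1, -10.8]
grip_width: 0.0227
grip_force: 108.6
```

```bash
python3 plan.py
```

```text
lo,hi mm -62.6 -18.2 44.4
t18.10 x-6.9 ball-6.9 n268 rms2.0 tilt0.0006/0.0007 wall0.0023
lo,hi mm -61.7 -12.7 49.0
t18.15 x-5.8 ball-5.8 n259 rms1.7 tilt0.0006/0.0007 wall0.0001
lo,hi mm -60.3 -11.9 48.5
t18.20 x-4.6 ball-4.6 n238 rms1.7 tilt0.0006/0.0007 wall0.0006
now 18.25 x -3.6 v 21.4 b 0.67mrad res [ 0.2 -0.2  0.2  0.   0.  -0.1]
pred x mm [-1.5  2.8  1.7  0.2 -0.1 -0.   0.   0. ] th [-0.003 -0.005 -0.006 -0.006 -0.005 -0.004 -0.003 -0.002] tcp [0.426  0.2686 0.1741] F [ -0.2  -0.1 -10.3]
[[0.0033,0.0,0.0,0.0,0.02,0.0,-1],[0.0057,0.0,0.0,0.0,0.04,0.0,-1],[0.0068,0.0,0.0,0.0,0.04,0.0,-1],[0.0068,0.0,0.0,0.0,0.04,0.0,-1],[0.0061,0.0,0.0,0.0,0.04,0.0,-1],[0.005,0.0,0.0,0.0,0.03,0.0,-1],[0.0039,0.0,0.0,0.0,0.02,0.0,-1],[0.0028,0.0,0.0,0.0,0.02,0.0,-1]]
```

Call:
carry_out(
  plan=[
    [0.0033, 0.0, 0.0, 0.0, 0.02, 0.0, -1],
    [0.0057, 0.0, 0.0, 0.0, 0.04, 0.0, -1],
    [0.0068, 0.0, 0.0, 0.0, 0.04, 0.0, -1],
    [0.0068, 0.0, 0.0, 0.0, 0.04, 0.0, -1],
    [0.0061, 0.0, 0.0, 0.0, 0.04, 0.0, -1],
    [0.005, 0.0, 0.0, 0.0, 0.03, 0.0, -1],
    [0.0039, 0.0, 0.0, 0.0, 0.02, 0.0, -1],
    [0.0028, 0.0, 0.0, 0.0, 0.02, 0.0, -1],
  ],
)

```text
clock: 19.05
tcp_pos: [0.426, 0.2686, 0.174]
eef_rot: [-179.9, 0.0, -4.9]
force: [-0.0, -0.4, -9.5]
grip_width: 0.0223
grip_force: 108.6
```

```bash
python3 plan.py
```

```text
lo,hi mm -55.9 53.6 109.5
t19.05 x1.3 ball0.3 n507 rms1.0 tilt-0.0020/-0.0021 wall0.0010
lo,hi mm -55.6 51.7 107.3
t19.10 x0.4 ball0.2 n503 rms1.0 tilt-0.0020/-0.0021 wall0.0008
lo,hi mm -56.6 52.2 108.7
t19.15 x0.2 ball-0.4 n489 rms1.0 tilt-0.0021/-0.0021 wall0.0013
now 19.20 x -0.2 v -8.7 b 0.58mrad res [ 0.  -0.  -0.1 -0.3  0.2  0.1]
pred x mm [-1.1 -2.8 -1.4 -0.2  0.  -0.  -0.  -0. ] th [0.    0.002 0.003 0.003 0.003 0.002 0.001 0.   ] tcp [0.426  0.2686 0.174 ] F [  0.5   0.4 -10.2]
[[-0.0025,0.0,0.0,0.0,-0.02,0.0,-1],[-0.0042,0.0,0.0,0.0,-0.03,0.0,-1],[-0.0051,0.0,0.0,0.0,-0.03,0.0,-1],[-0.0051,0.0,0.0,0.0,-0.03,0.0,-1],[-0.0047,0.0,0.0,0.0,-0.03,0.0,-1],[-0.0039,0.0,0.0,0.0,-0.03,0.0,-1],[-0.0031,0.0,0.0,0.0,-0.02,0.0,-1],[-0.0024,0.0,0.0,0.0,-0.02,0.0,-1]]
```

Call:
carry_out(
  plan=[
    [-0.0025, 0.0, 0.0, 0.0, -0.02, 0.0, -1],
    [-0.0042, 0.0, 0.0, 0.0, -0.03, 0.0, -1],
    [-0.0051, 0.0, 0.0, 0.0, -0.03, 0.0, -1],
    [-0.0051, 0.0, 0.0, 0.0, -0.03, 0.0, -1],
    [-0.0047, 0.0, 0.0, 0.0, -0.03, 0.0, -1],
    [-0.0039, 0.0, 0.0, 0.0, -0.03, 0.0, -1],
    [-0.0031, 0.0, 0.0, 0.0, -0.02, 0.0, -1],
    [-0.0024, 0.0, 0.0, 0.0, -0.02, 0.0, -1],
  ],
)

```text
clock: 20.0
tcp_pos: [0.426, 0.2687, 0.174]
eef_rot: [180.0, -0.0, -4.9]
force: [-0.4, 0.2, -10.2]
grip_width: 0.0223
grip_force: 108.6
```

```bash
python3 plan.py
```

```text
lo,hi mm -64.0 -20.8 43.3
t20.00 x-8.2 ball-8.2 n276 rms1.7 tilt0.0003/0.0003 wall0.0009
lo,hi mm -64.2 -19.1 45.1
t20.05 x-8.4 ball-8.4 n283 rms1.7 tilt0.0002/0.0003 wall0.0021
lo,hi mm -64.4 -20.6 43.8
t20.10 x-8.7 ball-8.7 n282 rms1.9 tilt0.0002/0.0003 wall0.0002
now 20.15 x -9.1 v -9.5 b 0.30mrad res [-0.9 -0.5 -0.8  0.3  0.1  0. ]
pred x mm [-10.1  -9.6  -4.   -0.6   0.   -0.   -0.1  -0. ] th [0.005 0.008 0.009 0.008 0.007 0.005 0.002 0.001] tcp [0.426  0.2687 0.1741] F [ -0.    0.2 -10.2]
[[-0.0048,0.0,0.0,0.0,-0.03,0.0,-1],[-0.0079,0.0,0.0,0.0,-0.04,0.0,-1],[-0.0088,0.0,0.0,0.0,-0.05,0.0,-1],[-0.0082,0.0,0.0,0.0,-0.05,0.0,-1],[-0.0064,0.0,0.0,0.0,-0.04,0.0,-1],[-0.0043,0.0,0.0,0.0,-0.02,0.0,-1],[-0.0022,0.0,0.0,0.0,-0.01,0.0,-1],[-0.0004,0.0,0.0,0.0,0.0,0.0,-1]]
```

```bash
python3 - <<'E'
import json
L=[json.loads(l) for l in open('log.jsonl')]
for e in L:
    if e['rms']==.001: e['x']-=.0006
open('log.jsonl','w').write(''.join(json.dumps(e)+'\n' for e in L))
s=open('meas.py').read()
s=s.replace("if .104<sp<.114: q=[(lo+hi)/2,*q[1:]]","if not abs(lo+.0536-xb)>.005: q=[lo+.0536,*q[1:]]")
open('meas.py','w').write(s)
E
python3 ident.py 11; python3 undo.py
```

```text
b,TAU,g [0.0006 0.3009 1.0015]
[[-3.2, -21.0], [2.7, 48.9], [23.7, -3.0], [19.7, -15.2], [6.0, -19.8], [-6.7, -9.8], [-12.6, -4.1], [-6.9, 21.0], [0.2, -9.9], [-8.0, -5.5]]
[-0.1, 0.1, 0.0, -0.0, 0.3, -0.3, -0.2, 0.2, -0.4, 0.1, -0.0, -0.0, 0.0, 0.2, -0.2, -0.0, 0.3, 0.0, 0.3, -0.4, 0.0, 0.3, 0.3, 0.1, -0.3, 0.2, 0.1, 0.1, -0.0, -0.1, 0.2, -0.2, 0.2, -0.3, 0.3, -0.0, -0.1, -0.3, -0.4, 0.6, -0.5, -0.1, -0.4, 0.3, 0.0, 0.1, 0.1, 0.0, 0.2, 0.5, 0.1]
sd [0.0001 0.0113 0.0198]
now 20.15 x -9.1 v -9.1 b 0.38mrad res [-0.5 -0.1 -0.4  0.2  0.1 -0. ]
pred x mm [-10.1  -9.5  -4.   -0.6   0.   -0.   -0.1  -0. ] th [0.005 0.008 0.009 0.008 0.007 0.004 0.002 0.001] tcp [0.426  0.2687 0.1741] F [ -0.    0.2 -10.2]
[[-0.0047,0.0,0.0,0.0,-0.03,0.0,-1],[-0.0077,0.0,0.0,0.0,-0.05,0.0,-1],[-0.0086,0.0,0.0,0.0,-0.05,0.0,-1],[-0.0079,0.0,0.0,0.0,-0.05,0.0,-1],[-0.0062,0.0,0.0,0.0,-0.04,0.0,-1],[-0.0041,0.0,0.0,0.0,-0.02,0.0,-1],[-0.002,0.0,0.0,0.0,-0.01,0.0,-1],[-0.0002,0.0,0.0,0.0,0.0,0.0,-1]]
```

Call:
carry_out(
  plan=[
    [-0.0047, 0.0, 0.0, 0.0, -0.03, 0.0, -1],
    [-0.0077, 0.0, 0.0, 0.0, -0.05, 0.0, -1],
    [-0.0086, 0.0, 0.0, 0.0, -0.05, 0.0, -1],
    [-0.0079, 0.0, 0.0, 0.0, -0.05, 0.0, -1],
    [-0.0062, 0.0, 0.0, 0.0, -0.04, 0.0, -1],
    [-0.0041, 0.0, 0.0, 0.0, -0.02, 0.0, -1],
    [-0.002, 0.0, 0.0, 0.0, -0.01, 0.0, -1],
    [-0.0002, 0.0, 0.0, 0.0, 0.0, 0.0, -1],
  ],
)

```text
clock: 20.95
tcp_pos: [0.426, 0.2686, 0.174]
eef_rot: [180.0, 0.0, -4.9]
force: [1.1, -0.5, -10.9]
grip_width: 0.0225
grip_force: 108.6
```

```bash
python3 plan.py
```

```text
lo,hi mm -60.9 -9.9 51.0
t20.95 x-4.9 ball-5.2 n434 rms1.0 tilt0.0004/0.0005 wall0.0026
lo,hi mm -60.4 -15.7 44.8
t21.00 x-4.4 ball-4.2 n445 rms1.0 tilt0.0004/0.0005 wall0.0026
lo,hi mm -59.5 -10.0 49.5
t21.05 x-3.5 ball-3.5 n448 rms1.0 tilt0.0005/0.0005 wall-0.0006
now 21.10 x -2.9 v 13.9 b 0.39mrad res [ 0.3  0.1  0.1 -0.1  0.1 -0.1]
pred x mm [-1.5  1.4  0.9  0.1 -0.  -0.   0.   0. ] th [-0.001 -0.003 -0.004 -0.004 -0.003 -0.003 -0.002 -0.001] tcp [0.426  0.2686 0.1741] F [ -0.3   0.7 -10.8]
[[0.002,0.0,0.0,0.0,0.01,0.0,-1],[0.0034,0.0,0.0,0.0,0.02,0.0,-1],[0.004,0.0,0.0,0.0,0.02,0.0,-1],[0.0041,0.0,0.0,0.0,0.02,0.0,-1],[0.0037,0.0,0.0,0.0,0.02,0.0,-1],[0.0031,0.0,0.0,0.0,0.02,0.0,-1],[0.0024,0.0,0.0,0.0,0.01,0.0,-1],[0.0018,0.0,0.0,0.0,0.01,0.0,-1]]
```

Call:
carry_out(
  plan=[
    [0.002, 0.0, 0.0, 0.0, 0.01, 0.0, -1],
    [0.0034, 0.0, 0.0, 0.0, 0.02, 0.0, -1],
    [0.004, 0.0, 0.0, 0.0, 0.02, 0.0, -1],
    [0.0041, 0.0, 0.0, 0.0, 0.02, 0.0, -1],
    [0.0037, 0.0, 0.0, 0.0, 0.02, 0.0, -1],
    [0.0031, 0.0, 0.0, 0.0, 0.02, 0.0, -1],
    [0.0024, 0.0, 0.0, 0.0, 0.01, 0.0, -1],
    [0.0018, 0.0, 0.0, 0.0, 0.01, 0.0, -1],
  ],
)

```text
clock: 21.9
tcp_pos: [0.426, 0.2686, 0.174]
eef_rot: [-179.9, 0.0, -4.9]
force: [-0.8, -1.2, -10.4]
grip_width: 0.0227
grip_force: 108.6
```

```bash
python3 - <<'E'
s=open('plan.py').read()
i=s.index("def prof(t)"); j=s.index("def acc(t)")
s=s[:i]+'''def mj(u): u=np.clip(u,0,1); return u**3*(10-15*u+6*u*u)
def seg(t):
    p=np.array(S['M0'],float); y=S['yaw0']
    for T,D,d,dy in S.get('segs',[]):
        if t>T: k=mj((t-T)/D); p=p+np.array(d)*k; y=y+dy*k
    return p,y
def M(t): return seg(t)[0]
def yaw(t): return seg(t)[1]
'''+s[j:]
i=s.index("def acc(t)"); j=s.index("def pose(")
s=s[:i]+'''def acc(t):
    for T,D,d,dy in S.get('segs',[])[::-1][:5]:
        u=(t-T)/D
        if 0<u<1:
            y=np.radians(yaw(t)+90); return (d[0]*np.cos(y)+d[1]*np.sin(y))*(60*u-180*u*u+120*u**3)/D**2
    return 0.
'''+s[j:]
s=s.replace("sol=lsq_linear(A,y,","uff=np.array([acc(t0+.1*(i+1)-TAU) for i in range(N)])/G; y[:2*N]-=w*(Bm@uff); sol=lsq_linear(A,y,").replace("u=np.clip(th0+Lc@sol,","u=np.clip(uff+th0+Lc@sol,")
s=s.replace("def main(ncam=3):","def main(ncam=2,d=None,dy=0.):").replace("    th0=float(thc(now));","    if d is not None: S.setdefault('segs',[]).append([now,.8,list(map(float,d)),dy])\n    th0=float(thc(now));")
i=s.index("if __name__")
s=s[:i]+'''GOAL=np.array([.467,-.278]); GY=-6.7
def go(n,ncam=2):
    T=S['hist'][-1][0]+.01; p,y=seg(T); dd=np.r_[(GOAL-p[:2])/n,0] if n else None
    main(ncam,dd,(GY-y)/n if n else 0.)
if __name__=='__main__': go(int(sys.argv[1]) if len(sys.argv)>1 else 0)
'''
s=s.replace("{thc(e['t']):.4f} wall{e['wall']:.4f}","{thc(e['t']):.4f}")
open('plan.py','w').write(s)
m=open('meas.py').read()
i=m.index("        if not abs(lo+.0536"); j=m.index("    w=(abs(L[:,0])>.141)")
m=m[:i]+'''        ref=xb if np.isfinite(xb) and rms<.0025 else (lo+.0536)
        c=[v for v in (lo+.0536,hi-.0549) if abs(v-ref)<.005]
        if c: q=[np.mean(c),*q[1:]]; rms=.001; B=Y
'''+m[j:]
open('meas.py','w').write(m)
E
cp st.json st.bak; cp cmd.json cmd.bak; python3 plan.py 11
```

```text
lo,hi mm -54.8 53.3 108.2
t21.90 x1.0 ball1.0 n511 rms1.0 tilt-0.0012/-0.0013
lo,hi mm -54.7 53.2 107.9
t21.95 x1.0 ball0.7 n509 rms1.0 tilt-0.0012/-0.0013
now 22.00 x 0.9 v -2.5 b 0.45mrad res [-0.1 -0.2  0.  -0.2  0.1 -0. ]
pred x mm [ 0.7  1.   0.7 -0.  -0.   0.   0.   0. ] th [-0.043 -0.046 -0.027  0.001  0.028  0.044  0.036 -0.   ] tcp [0.426  0.2687 0.174 ] F [  0.2  -0.2 -10.7]
[[0.0413,0.0,0.0,0.01,0.33,0.01,-1],[0.0442,0.0,0.0003,0.08,0.78,0.01,-1],[0.026,0.0,0.0008,0.22,1.51,0.0,-1],[-0.0023,0.0,0.0014,0.4,2.44,0.0,-1],[-0.0297,0.0,0.0021,0.58,3.38,0.0,-1],[-0.0449,-0.0001,0.0026,0.71,4.14,0.0,-1],[-0.0368,0.0,0.0028,0.78,4.62,0.0,-1],[-0.0012,0.0,0.0029,0.8,4.91,-0.01,-1]]
```

Call:
carry_out(
  plan=[
    [0.0413, 0.0, 0.0, 0.01, 0.33, 0.01, -1],
    [0.0442, 0.0, 0.0003, 0.08, 0.78, 0.01, -1],
    [0.026, 0.0, 0.0008, 0.22, 1.51, 0.0, -1],
    [-0.0023, 0.0, 0.0014, 0.4, 2.44, 0.0, -1],
    [-0.0297, 0.0, 0.0021, 0.58, 3.38, 0.0, -1],
    [-0.0449, -0.0001, 0.0026, 0.71, 4.14, 0.0, -1],
    [-0.0368, 0.0, 0.0028, 0.78, 4.62, 0.0, -1],
    [-0.0012, 0.0, 0.0029, 0.8, 4.91, -0.01, -1],
  ],
)

```text
clock: 22.8
tcp_pos: [0.43, 0.2194, 0.1739]
eef_rot: [-179.9, 0.0, -5.0]
force: [-0.9, -0.1, -10.0]
grip_width: 0.022
grip_force: 108.8
```

```bash
cp st.json st.bak; cp cmd.json cmd.bak; python3 plan.py 10
```

```text
lo,hi mm -55.5 51.9 107.3
t22.80 x-0.1 ball0.3 n565 rms1.0 tilt-0.0010/-0.0001
lo,hi mm -54.3 53.6 107.9
t22.85 x1.4 ball1.1 n582 rms1.0 tilt-0.0014/-0.0001
now 22.90 x 0.4 v -4.0 b 0.44mrad res [ 0.  -0.2  0.1 -0.1  0.9 -0.8]
pred x mm [ 0.2  0.6  0.6 -0.  -0.   0.   0.   0. ] th [-0.042 -0.045 -0.027  0.001  0.029  0.044  0.036 -0.   ] tcp [0.4293 0.218  0.174 ] F [ -0.2   0.4 -10.3]
[[0.0414,0.0,0.0,0.01,0.33,0.01,-1],[0.0446,0.0,0.0003,0.08,0.78,0.01,-1],[0.0266,0.0,0.0007,0.22,1.52,0.01,-1],[-0.0015,0.0,0.0014,0.4,2.45,0.0,-1],[-0.0287,0.0,0.002,0.58,3.39,0.01,-1],[-0.0437,-0.0001,0.0025,0.72,4.14,0.01,-1],[-0.0356,0.0,0.0028,0.79,4.62,0.01,-1],[0.0001,0.0,0.0028,0.81,4.92,0.0,-1]]
```

Call:
carry_out(
  plan=[
    [0.0414, 0.0, 0.0, 0.01, 0.33, 0.01, -1],
    [0.0446, 0.0, 0.0003, 0.08, 0.78, 0.01, -1],
    [0.0266, 0.0, 0.0007, 0.22, 1.52, 0.01, -1],
    [-0.0015, 0.0, 0.0014, 0.4, 2.45, 0.0, -1],
    [-0.0287, 0.0, 0.002, 0.58, 3.39, 0.01, -1],
    [-0.0437, -0.0001, 0.0025, 0.72, 4.14, 0.01, -1],
    [-0.0356, 0.0, 0.0028, 0.79, 4.62, 0.01, -1],
    [0.0001, 0.0, 0.0028, 0.81, 4.92, 0.0, -1],
  ],
)

```text
clock: 23.7
tcp_pos: [0.4337, 0.1697, 0.1739]
eef_rot: [-179.9, 0.0, -5.1]
force: [-1.1, 0.7, -11.2]
grip_width: 0.023
grip_force: 108.8
```

```bash
cp st.json st.bak; cp cmd.json cmd.bak; python3 plan.py 9
```

```text
lo,hi mm -48.8 59.0 107.8
t23.70 x6.8 ball6.5 n641 rms1.0 tilt-0.0010/-0.0002
lo,hi mm -46.5 61.1 107.6
t23.75 x9.0 ball8.4 n657 rms1.0 tilt-0.0016/-0.0002
now 23.80 x 8.5 v 11.0 b 0.69mrad res [-0.2 -0.3  1.8  0.2  0.7 -1. ]
pred x mm [ 9.8 11.   5.1  0.7 -0.1  0.   0.1  0. ] th [-0.048 -0.054 -0.038 -0.009  0.02   0.037  0.032 -0.002] tcp [0.4331 0.1683 0.174 ] F [ -0.6  -0.  -10.3]
[[0.0473,0.0,0.0001,0.01,0.36,0.01,-1],[0.0543,0.0,0.0003,0.08,0.84,0.01,-1],[0.0376,0.0,0.0008,0.22,1.58,0.01,-1],[0.0089,0.0,0.0014,0.41,2.51,0.0,-1],[-0.0201,0.0,0.0021,0.59,3.44,0.0,-1],[-0.0376,0.0,0.0026,0.74,4.18,0.01,-1],[-0.0319,0.0,0.0028,0.81,4.64,0.01,-1],[0.0017,0.0,0.0029,0.82,4.92,0.0,-1]]
```

```bash
sed -i "s/acc(t-TAU)/acc(t-TAUA)/g; s/KX=.30;/KX=.30; TAUA=.03;/" plan.py; cp st.bak st.json; cp cmd.bak cmd.json; python3 - <<'E'
import plan
print(plan.read_state()['tcp_pos'],plan.read_state()['eef_rot'],plan.load()[0],plan.S['hist'][-1])
for T in (.01,-.01,.03,.05):
  for A in (-.011,.02,.05,.08,.11):
    plan.TAUA=A; plan.TAU=T; print(T,A,[round(float(v),4) for v in plan.estimate(23.8,2.3)[:3]],plan.estimate(23.8,2.3)[3])
E
```

```text
[0.4331 0.1683 0.174 ] [-179.994     0.0387   -5.2958] [0.4335 0.1691 0.1741] [23.7, -0.0002]
0.01 -0.011 [0.0087, 0.0125, 0.0006] [ 0.  -0.2  1.4 -0.2  0.7 -0.9]
0.01 0.02 [0.0084, 0.0104, 0.0008] [-0.1 -0.2  2.   0.4  0.6 -1.1]
0.01 0.05 [0.0082, 0.0084, 0.001] [-0.2 -0.2  2.5  0.9  0.6 -1.2]
0.01 0.08 [0.0082, 0.0068, 0.0012] [-0.2 -0.2  2.8  1.5  0.4 -1.1]
0.01 0.11 [0.0085, 0.0059, 0.0014] [-0.3 -0.2  2.8  2.   0.3 -0.9]
-0.01 -0.011 [0.0085, 0.0113, 0.0007] [-0.1 -0.2  1.8  0.2  0.7 -1. ]
-0.01 0.02 [0.0083, 0.0093, 0.0009] [-0.1 -0.2  2.3  0.7  0.6 -1.2]
-0.01 0.05 [0.0081, 0.0075, 0.0011] [-0.2 -0.2  2.8  1.2  0.5 -1.2]
-0.01 0.08 [0.0081, 0.006, 0.0013] [-0.2 -0.2  3.   1.7  0.4 -1.2]
-0.01 0.11 [0.0084, 0.0052, 0.0015] [-0.3 -0.2  3.1  2.2  0.3 -0.9]
0.03 -0.011 [0.0089, 0.0139, 0.0006] [ 0.1 -0.2  1.  -0.5  0.8 -0.8]
0.03 0.02 [0.0086, 0.0116, 0.0007] [-0.  -0.2  1.7  0.1  0.7 -1. ]
0.03 0.05 [0.0083, 0.0095, 0.0009] [-0.1 -0.2  2.2  0.6  0.6 -1.1]
0.03 0.08 [0.0083, 0.0077, 0.001] [-0.2 -0.2  2.5  1.2  0.4 -1.1]
0.03 0.11 [0.0086, 0.0067, 0.0012] [-0.2 -0.2  2.6  1.7  0.3 -0.9]
0.05 -0.011 [0.009, 0.0153, 0.0005] [ 0.1 -0.1  0.7 -0.9  0.9 -0.7]
0.05 0.02 [0.0087, 0.013, 0.0006] [ 0.  -0.2  1.4 -0.3  0.8 -0.9]
0.05 0.05 [0.0085, 0.0108, 0.0008] [-0.1 -0.2  1.9  0.3  0.6 -1. ]
0.05 0.08 [0.0084, 0.0088, 0.0009] [-0.2 -0.2  2.2  0.9  0.5 -1. ]
0.05 0.11 [0.0087, 0.0077, 0.0011] [-0.2 -0.2  2.3  1.4  0.3 -0.9]
```

```bash
sed -i "s/TAUA=.03/TAUA=-.011/; s/def go(n,ncam=2)/def go(n,ncam=3)/" plan.py; python3 -c "
import plan; plan.go(9,2)"
```

```text
lo,hi mm -45.4 61.3 106.7
t23.80 x9.7 ball9.5 n650 rms1.0 tilt-0.0001/-0.0002
lo,hi mm -45.0 61.8 106.8
t23.85 x10.2 ballnan n652 rms1.0 tilt0.0002/-0.0002
now 23.90 x 10.6 v 15.5 b 0.72mrad res [ 1.9  0.3  1.3 -0.4 -0.5 -0.3]
pred x mm [12.3 13.8  6.4  0.9 -0.1  0.1  0.1  0. ] th [-0.049 -0.057 -0.041 -0.012  0.018  0.036  0.031 -0.002] tcp [0.4334 0.1689 0.1741] F [ 1.3 -0.8 -9.7]
[[0.0489,0.0,0.0001,0.01,0.37,0.01,-1],[0.057,0.0,0.0003,0.08,0.85,0.01,-1],[0.0407,0.0,0.0008,0.22,1.6,0.01,-1],[0.0118,0.0,0.0014,0.41,2.53,0.0,-1],[-0.0177,0.0,0.0021,0.59,3.45,0.0,-1],[-0.0359,0.0,0.0026,0.74,4.19,0.01,-1],[-0.0309,0.0,0.0028,0.81,4.65,0.01,-1],[0.0021,0.0,0.0029,0.82,4.92,0.0,-1]]
```

Call:
carry_out(
  plan=[
    [0.0489, 0.0, 0.0001, 0.01, 0.37, 0.01, -1],
    [0.057, 0.0, 0.0003, 0.08, 0.85, 0.01, -1],
    [0.0407, 0.0, 0.0008, 0.22, 1.6, 0.01, -1],
    [0.0118, 0.0, 0.0014, 0.41, 2.53, 0.0, -1],
    [-0.0177, 0.0, 0.0021, 0.59, 3.45, 0.0, -1],
    [-0.0359, 0.0, 0.0026, 0.74, 4.19, 0.01, -1],
    [-0.0309, 0.0, 0.0028, 0.81, 4.65, 0.01, -1],
    [0.0021, 0.0, 0.0029, 0.82, 4.92, 0.0, -1],
  ],
)

```text
clock: 24.7
tcp_pos: [0.4374, 0.12, 0.174]
eef_rot: [-179.8, -0.0, -5.3]
force: [-0.1, -0.2, -9.9]
grip_width: 0.0226
grip_force: 108.9
```

```bash
cp st.json st.bak; cp cmd.json cmd.bak; python3 plan.py 8
```

```text
lo,hi mm -42.7 64.5 107.2
t24.70 x12.6 ball12.5 n658 rms1.0 tilt-0.0030/-0.0023
lo,hi mm -42.1 64.7 106.9
t24.75 x13.1 ballnan n652 rms1.0 tilt-0.0037/-0.0023
lo,hi mm -42.6 64.8 107.4
t24.80 x12.8 ball12.2 n652 rms1.0 tilt-0.0024/-0.0023
now 24.85 x 11.7 v -10.0 b 1.04mrad res [-0.1 -0.1  0.2  0.8 -0.2 -0.6]
pred x mm [10.9  7.8  3.3  0.4 -0.   0.1  0.   0. ] th [-0.046 -0.05  -0.033 -0.004  0.025  0.041  0.034 -0.001] tcp [0.437  0.119  0.1741] F [ -0.1  -0.6 -10.5]
[[0.0436,0.0,0.0,0.01,0.35,0.01,-1],[0.0481,0.0,0.0003,0.09,0.8,0.01,-1],[0.0302,0.0,0.0008,0.23,1.54,0.0,-1],[0.0015,0.0,0.0014,0.42,2.47,0.0,-1],[-0.0269,0.0,0.002,0.61,3.4,0.0,-1],[-0.0432,0.0,0.0025,0.75,4.15,0.0,-1],[-0.0363,0.0,0.0028,0.83,4.62,0.0,-1],[-0.0015,0.0,0.0028,0.84,4.91,-0.01,-1]]
```

```bash
cp st.bak st.json; cp cmd.bak cmd.json; sed -i "s/\/.0004,(p\[0\]/\/.0015,(p[0]/; s/W=3.0/W=2.1/" plan.py; python3 -c "
import plan; plan.go(8,0)"
```

```text
now 24.85 x 11.8 v -9.5 b 1.10mrad res [-0.4 -0.3 -0.   0.9 -0.2 -0.5]
pred x mm [11.1  8.1  3.4  0.4 -0.   0.1  0.   0. ] th [-0.046 -0.051 -0.033 -0.004  0.024  0.041  0.034 -0.001] tcp [0.437  0.119  0.1741] F [ -0.1  -0.6 -10.5]
[[0.0438,0.0,0.0,0.01,0.35,0.01,-1],[0.0484,0.0,0.0003,0.09,0.81,0.01,-1],[0.0306,0.0,0.0008,0.23,1.54,0.0,-1],[0.0018,0.0,0.0014,0.42,2.47,0.0,-1],[-0.0266,0.0,0.002,0.61,3.4,0.0,-1],[-0.043,0.0,0.0025,0.75,4.15,0.0,-1],[-0.0361,0.0,0.0028,0.83,4.62,-0.01,-1],[-0.0014,0.0,0.0028,0.84,4.91,-0.01,-1]]
```

```bash
cp st.bak st.json; cp cmd.bak cmd.json; sed -i "s/mpc(x,v,b,now/mpc(x,v+.004*(d is not None),b+.0006*(d is not None),now/" plan.py; python3 -c "
import plan; plan.go(8,0)"
```

```text
now 24.85 x 11.8 v -9.5 b 1.10mrad res [-0.4 -0.3 -0.   0.9 -0.2 -0.5]
pred x mm [11.5  9.2  4.   0.5 -0.   0.1  0.1  0. ] th [-0.047 -0.052 -0.035 -0.006  0.022  0.039  0.033 -0.002] tcp [0.437  0.119  0.1741] F [ -0.1  -0.6 -10.5]
[[0.0449,0.0,0.0,0.01,0.36,0.01,-1],[0.0502,0.0,0.0003,0.09,0.82,0.01,-1],[0.0327,0.0,0.0008,0.23,1.55,0.0,-1],[0.004,0.0,0.0014,0.42,2.48,0.0,-1],[-0.0246,0.0,0.002,0.61,3.42,0.0,-1],[-0.0413,0.0,0.0025,0.75,4.16,0.0,-1],[-0.0348,0.0,0.0028,0.83,4.63,-0.01,-1],[-0.0005,0.0,0.0028,0.84,4.91,-0.01,-1]]
```

Call:
carry_out(
  plan=[
    [0.0449, 0.0, 0.0, 0.01, 0.36, 0.01, -1],
    [0.0502, 0.0, 0.0003, 0.09, 0.82, 0.01, -1],
    [0.0327, 0.0, 0.0008, 0.23, 1.55, 0.0, -1],
    [0.004, 0.0, 0.0014, 0.42, 2.48, 0.0, -1],
    [-0.0246, 0.0, 0.002, 0.61, 3.42, 0.0, -1],
    [-0.0413, 0.0, 0.0025, 0.75, 4.16, 0.0, -1],
    [-0.0348, 0.0, 0.0028, 0.83, 4.63, -0.01, -1],
    [-0.0005, 0.0, 0.0028, 0.84, 4.91, -0.01, -1],
  ],
)

```text
clock: 25.65
tcp_pos: [0.4412, 0.0703, 0.174]
eef_rot: [-179.8, -0.0, -5.5]
force: [0.4, 0.5, -10.1]
grip_width: 0.0224
grip_force: 109.0
```

```bash
cp st.json st.bak; cp cmd.json cmd.bak; python3 plan.py 7
```

```text
lo,hi mm -56.2 50.6 106.8
t25.65 x-1.0 ball-1.6 n672 rms1.0 tilt-0.0028/-0.0018
lo,hi mm -56.2 50.6 106.8
t25.70 x-1.0 ball-2.0 n673 rms1.0 tilt-0.0034/-0.0018
lo,hi mm -57.6 49.1 106.7
t25.75 x-2.5 ball-3.5 n659 rms1.0 tilt-0.0021/-0.0018
now 25.80 x -4.3 v -29.4 b 1.18mrad res [ 0.9 -0.2 -0.5  1.  -0.4 -0.4]
pred x mm [-6.7 -8.7 -3.6 -0.7  0.  -0.  -0.  -0. ] th [-0.037 -0.037 -0.017  0.01   0.036  0.048  0.038  0.   ] tcp [0.4408 0.0693 0.174 ] F [  0.8   0.8 -10.2]
[[0.0355,0.0,0.0001,0.01,0.3,0.0,-1],[0.0348,0.0,0.0003,0.09,0.72,0.0,-1],[0.0154,0.0,0.0008,0.23,1.45,0.0,-1],[-0.0122,0.0,0.0015,0.42,2.38,0.0,-1],[-0.0375,0.0,0.0021,0.62,3.33,0.0,-1],[-0.0502,0.0,0.0026,0.76,4.1,0.0,-1],[-0.0397,0.0,0.0028,0.84,4.59,0.0,-1],[-0.0019,0.0,0.0029,0.85,4.9,-0.01,-1]]
```

Call:
carry_out(
  plan=[
    [0.0355, 0.0, 0.0001, 0.01, 0.3, 0.0, -1],
    [0.0348, 0.0, 0.0003, 0.09, 0.72, 0.0, -1],
    [0.0154, 0.0, 0.0008, 0.23, 1.45, 0.0, -1],
    [-0.0122, 0.0, 0.0015, 0.42, 2.38, 0.0, -1],
    [-0.0375, 0.0, 0.0021, 0.62, 3.33, 0.0, -1],
    [-0.0502, 0.0, 0.0026, 0.76, 4.1, 0.0, -1],
    [-0.0397, 0.0, 0.0028, 0.84, 4.59, 0.0, -1],
    [-0.0019, 0.0, 0.0029, 0.85, 4.9, -0.01, -1],
  ],
)

```text
clock: 26.6
tcp_pos: [0.4448, 0.0206, 0.174]
eef_rot: [-179.9, 0.0, -5.6]
force: [-0.3, -0.9, -10.5]
grip_width: 0.0227
grip_force: 109.0
```

```bash
cp st.json st.bak; cp cmd.json cmd.bak; python3 plan.py 6
```

```text
lo,hi mm -71.0 35.6 106.7
t26.60 x-15.9 ball-16.6 n593 rms1.0 tilt-0.0011/0.0001
lo,hi mm -70.2 36.2 106.4
t26.65 x-15.2 ball-16.0 n596 rms1.0 tilt-0.0018/0.0001
lo,hi mm -70.6 35.7 106.3
t26.70 x-15.7 ball-16.9 n589 rms1.0 tilt-0.0003/0.0001
now 26.75 x -17.0 v -16.9 b 0.70mrad res [ 1.1 -0.4 -0.4  1.1 -0.3 -0.5]
pred x mm [-18.2 -15.6  -6.   -1.1  -0.   -0.1  -0.1  -0. ] th [-0.034 -0.032 -0.013  0.014  0.039  0.05   0.039  0.   ] tcp [0.4446 0.0196 0.1741] F [ -0.9   0.  -10.7]
[[0.0338,0.0,0.0,0.01,0.28,0.01,-1],[0.0322,0.0,0.0003,0.09,0.7,0.01,-1],[0.0128,0.0,0.0008,0.24,1.43,0.0,-1],[-0.0141,0.0,0.0014,0.43,2.37,0.0,-1],[-0.0385,0.0,0.002,0.63,3.32,0.01,-1],[-0.0501,0.0,0.0025,0.78,4.1,0.01,-1],[-0.0386,0.0,0.0028,0.85,4.59,0.01,-1],[-0.0001,0.0,0.0028,0.87,4.91,0.0,-1]]
```

```bash
cp st.bak st.json; cp cmd.bak cmd.json; sed -i "s/v+.004\*(d is not None),b+.0006\*(d is not None)/v,b/" plan.py; python3 -c "
import plan; plan.go(0,0)"
```

```text
now 26.75 x -17.0 v -16.9 b 0.70mrad res [ 1.1 -0.4 -0.4  1.1 -0.3 -0.5]
pred x mm [-18.8 -17.9  -7.5  -1.2   0.1  -0.1  -0.1  -0. ] th [0.009 0.015 0.017 0.016 0.012 0.008 0.004 0.001] tcp [0.4446 0.0196 0.1741] F [ -0.9   0.  -10.7]
[[-0.009,0.0,0.0,0.0,-0.05,0.0,-1],[-0.0148,0.0,0.0,0.0,-0.09,0.0,-1],[-0.0166,0.0,0.0,0.0,-0.1,0.0,-1],[-0.0154,0.0,0.0,0.0,-0.09,0.0,-1],[-0.0123,0.0,0.0,0.0,-0.07,0.0,-1],[-0.0083,0.0,0.0,0.0,-0.05,0.0,-1],[-0.0043,0.0,0.0,0.0,-0.03,0.0,-1],[-0.001,0.0,0.0,0.0,-0.01,0.0,-1]]
```

Call:
carry_out(
  plan=[
    [-0.009, 0.0, 0.0, 0.0, -0.05, 0.0, -1],
    [-0.0148, 0.0, 0.0, 0.0, -0.09, 0.0, -1],
    [-0.0166, 0.0, 0.0, 0.0, -0.1, 0.0, -1],
    [-0.0154, 0.0, 0.0, 0.0, -0.09, 0.0, -1],
    [-0.0123, 0.0, 0.0, 0.0, -0.07, 0.0, -1],
    [-0.0083, 0.0, 0.0, 0.0, -0.05, 0.0, -1],
    [-0.0043, 0.0, 0.0, 0.0, -0.03, 0.0, -1],
    [-0.001, 0.0, 0.0, 0.0, -0.01, 0.0, -1],
  ],
)

```text
clock: 27.55
tcp_pos: [0.4446, 0.0203, 0.1741]
eef_rot: [180.0, 0.0, -5.7]
force: [0.5, 0.4, -10.1]
grip_width: 0.0223
grip_force: 109.0
```

```bash
cp st.json st.bak; cp cmd.json cmd.bak; python3 plan.py 6
```

```text
lo,hi mm -68.8 37.6 106.3
t27.55 x-13.8 ball-14.8 n608 rms1.0 tilt0.0009/0.0011
lo,hi mm -68.0 38.9 106.9
t27.60 x-12.8 ball-13.5 n623 rms1.0 tilt0.0009/0.0011
lo,hi mm -66.8 39.9 106.7
t27.65 x-11.7 ball-12.6 n636 rms1.0 tilt0.0010/0.0011
now 27.70 x -11.1 v 15.2 b 0.31mrad res [ 1.1 -0.3 -0.6  0.2  0.  -0.2]
pred x mm [-9.6 -3.7 -0.7 -0.3 -0.1 -0.  -0.  -0. ] th [-0.04  -0.043 -0.026  0.002  0.029  0.043  0.035 -0.001] tcp [0.4447 0.0202 0.1741] F [ -0.3  -0.7 -11. ]
[[0.0412,0.0,0.0,0.01,0.33,0.01,-1],[0.0444,0.0,0.0003,0.09,0.78,0.01,-1],[0.0267,0.0,0.0008,0.24,1.52,0.01,-1],[-0.0009,0.0,0.0014,0.43,2.45,0.0,-1],[-0.0276,0.0,0.0021,0.63,3.39,0.01,-1],[-0.0422,0.0,0.0025,0.78,4.15,0.01,-1],[-0.0338,0.0,0.0028,0.85,4.63,0.01,-1],[0.002,0.0,0.0028,0.87,4.92,0.01,-1]]
```

Call:
carry_out(
  plan=[
    [0.0412, 0.0, 0.0, 0.01, 0.33, 0.01, -1],
    [0.0444, 0.0, 0.0003, 0.09, 0.78, 0.01, -1],
    [0.0267, 0.0, 0.0008, 0.24, 1.52, 0.01, -1],
    [-0.0009, 0.0, 0.0014, 0.43, 2.45, 0.0, -1],
    [-0.0276, 0.0, 0.0021, 0.63, 3.39, 0.01, -1],
    [-0.0422, 0.0, 0.0025, 0.78, 4.15, 0.01, -1],
    [-0.0338, 0.0, 0.0028, 0.85, 4.63, 0.01, -1],
    [0.002, 0.0, 0.0028, 0.87, 4.92, 0.01, -1],
  ],
)

```text
clock: 28.5
tcp_pos: [0.4485, -0.0291, 0.1739]
eef_rot: [-179.9, 0.0, -5.8]
force: [-0.8, 0.8, -10.3]
grip_width: 0.0224
grip_force: 109.0
```

```bash
cp st.json st.bak; cp cmd.json cmd.bak; python3 - <<'E'
s=open('plan.py').read()
s=s.replace("sg=np.where([e['cam']=='scene' for e in E],.0015,.002)","sg=np.array([.006 if any(T+.75<e['t']<T+.88 for T,*_ in S.get('segs',[])) else .001 for e in E])")
s=s.replace("ncam=3):\n    T=","ncam=4):\n    T=")
open('plan.py','w').write(s)
E
python3 plan.py 5
```

```text
lo,hi mm -55.9 50.6 106.5
t28.50 x-0.9 ball-1.7 n750 rms1.0 tilt-0.0019/-0.0009
lo,hi mm -54.3 52.2 106.5
t28.55 x0.7 ballnan n746 rms1.0 tilt-0.0026/-0.0009
lo,hi mm -53.8 52.6 106.4
t28.60 x1.2 ballnan n739 rms1.0 tilt-0.0012/-0.0009
lo,hi mm -53.6 52.9 106.5
t28.65 x1.4 ballnan n733 rms1.0 tilt-0.0006/-0.0009
now 28.70 x 1.7 v 5.7 b 0.53mrad res [ 0.  -0.2  1.4  0.2 -0.   0. ]
pred x mm [ 2.4  3.8  2.1  0.2 -0.1  0.   0.   0. ] th [-0.044 -0.048 -0.031 -0.003  0.025  0.041  0.034 -0.001] tcp [ 0.4483 -0.0299  0.174 ] F [  1.   -0.1 -10.8]
[[0.0432,0.0,0.0001,0.01,0.34,0.0,-1],[0.0476,0.0,0.0003,0.09,0.8,0.0,-1],[0.03,0.0,0.0008,0.24,1.53,0.0,-1],[0.0016,0.0,0.0015,0.44,2.47,0.0,-1],[-0.0262,0.0,0.0021,0.64,3.4,0.0,-1],[-0.0421,0.0,0.0026,0.79,4.14,0.0,-1],[-0.0349,0.0,0.0028,0.86,4.62,0.0,-1],[0.0,0.0,0.0029,0.88,4.91,-0.01,-1]]
```

Very close to prediction. Continue.

Call:
carry_out(
  plan=[
    [0.0432, 0.0, 0.0001, 0.01, 0.34, 0.0, -1],
    [0.0476, 0.0, 0.0003, 0.09, 0.8, 0.0, -1],
    [0.03, 0.0, 0.0008, 0.24, 1.53, 0.0, -1],
    [0.0016, 0.0, 0.0015, 0.44, 2.47, 0.0, -1],
    [-0.0262, 0.0, 0.0021, 0.64, 3.4, 0.0, -1],
    [-0.0421, 0.0, 0.0026, 0.79, 4.14, 0.0, -1],
    [-0.0349, 0.0, 0.0028, 0.86, 4.62, 0.0, -1],
    [0.0, 0.0, 0.0029, 0.88, 4.91, -0.01, -1],
  ],
)

```text
clock: 29.5
tcp_pos: [0.4522, -0.0787, 0.174]
eef_rot: [-179.9, 0.0, -5.9]
force: [-0.4, 0.3, -10.8]
grip_width: 0.0224
grip_force: 109.0
```

```bash
cp st.json st.bak; cp cmd.json cmd.bak; python3 plan.py 4
```

```text
lo,hi mm -52.3 53.8 106.1
t29.50 x2.5 ball1.7 n762 rms1.0 tilt-0.0018/-0.0009
lo,hi mm -51.5 54.6 106.2
t29.55 x3.3 ball2.9 n737 rms1.0 tilt-0.0025/-0.0009
lo,hi mm -51.6 54.4 106.0
t29.60 x3.2 ball2.8 n749 rms1.0 tilt-0.0011/-0.0009
lo,hi mm -52.2 54.0 106.2
t29.65 x2.6 ball2.2 n760 rms1.0 tilt-0.0006/-0.0009
now 29.70 x 2.5 v -5.4 b 0.62mrad res [-0.   0.   1.2  0.  -0.1  0.1]
pred x mm [ 2.1  1.7  1.   0.  -0.   0.   0.   0. ] th [-0.042 -0.046 -0.028  0.001  0.028  0.043  0.035 -0.   ] tcp [ 0.452  -0.0795  0.174 ] F [  0.1   0.4 -10.7]
[[0.0415,0.0,0.0,0.01,0.33,0.01,-1],[0.0447,0.0,0.0003,0.09,0.78,0.01,-1],[0.0267,0.0,0.0008,0.24,1.51,0.0,-1],[-0.0015,0.0,0.0014,0.44,2.44,0.0,-1],[-0.0288,0.0,0.0021,0.65,3.38,0.0,-1],[-0.044,0.0,0.0026,0.8,4.12,0.0,-1],[-0.0361,0.0,0.0028,0.88,4.6,0.0,-1],[-0.0006,0.0,0.0028,0.89,4.9,0.0,-1]]
```

Call:
carry_out(
  plan=[
    [0.0415, 0.0, 0.0, 0.01, 0.33, 0.01, -1],
    [0.0447, 0.0, 0.0003, 0.09, 0.78, 0.01, -1],
    [0.0267, 0.0, 0.0008, 0.24, 1.51, 0.0, -1],
    [-0.0015, 0.0, 0.0014, 0.44, 2.44, 0.0, -1],
    [-0.0288, 0.0, 0.0021, 0.65, 3.38, 0.0, -1],
    [-0.044, 0.0, 0.0026, 0.8, 4.12, 0.0, -1],
    [-0.0361, 0.0, 0.0028, 0.88, 4.6, 0.0, -1],
    [-0.0006, 0.0, 0.0028, 0.89, 4.9, 0.0, -1],
  ],
)

```text
clock: 30.5
tcp_pos: [0.456, -0.1284, 0.174]
eef_rot: [-179.9, 0.0, -6.1]
force: [0.0, -0.4, -9.7]
grip_width: 0.0221
grip_force: 109.0
```

```bash
cp st.json st.bak; cp cmd.json cmd.bak; python3 plan.py 3
```

```text
lo,hi mm -54.0 52.3 106.4
t30.50 x0.9 ball0.6 n771 rms1.0 tilt-0.0014/-0.0003
lo,hi mm -52.3 53.6 105.9
t30.55 x2.4 ball1.6 n760 rms1.0 tilt-0.0019/-0.0003
lo,hi mm -52.8 53.9 106.7
t30.60 x2.3 ball1.9 n760 rms1.0 tilt-0.0005/-0.0003
lo,hi mm -53.3 53.6 106.9
t30.65 x1.9 ball1.4 n764 rms1.0 tilt-0.0001/-0.0003
now 30.70 x 2.0 v -1.1 b 0.71mrad res [-0.1  0.1  1.5 -0.2 -0.2  0.1]
pred x mm [ 2.   2.6  1.5  0.1 -0.1  0.   0.   0. ] th [-0.043 -0.047 -0.029 -0.001  0.027  0.042  0.034 -0.001] tcp [ 0.4557 -0.1292  0.174 ] F [  0.6   0.2 -11.1]
[[0.0425,0.0,0.0001,0.02,0.33,0.0,-1],[0.0464,0.0,0.0003,0.1,0.78,0.0,-1],[0.0287,0.0,0.0008,0.25,1.52,0.0,-1],[0.0006,0.0,0.0015,0.46,2.45,0.0,-1],[-0.0269,0.0,0.0021,0.66,3.38,0.0,-1],[-0.0424,0.0,0.0026,0.82,4.13,0.0,-1],[-0.0347,0.0,0.0029,0.9,4.61,0.0,-1],[0.0005,0.0,0.0029,0.91,4.9,0.0,-1]]
```

Call:
carry_out(
  plan=[
    [0.0425, 0.0, 0.0001, 0.02, 0.33, 0.0, -1],
    [0.0464, 0.0, 0.0003, 0.1, 0.78, 0.0, -1],
    [0.0287, 0.0, 0.0008, 0.25, 1.52, 0.0, -1],
    [0.0006, 0.0, 0.0015, 0.46, 2.45, 0.0, -1],
    [-0.0269, 0.0, 0.0021, 0.66, 3.38, 0.0, -1],
    [-0.0424, 0.0, 0.0026, 0.82, 4.13, 0.0, -1],
    [-0.0347, 0.0, 0.0029, 0.9, 4.61, 0.0, -1],
    [0.0005, 0.0, 0.0029, 0.91, 4.9, 0.0, -1],
  ],
)

```text
clock: 31.5
tcp_pos: [0.4598, -0.1781, 0.174]
eef_rot: [-179.9, 0.0, -6.3]
force: [-0.0, 0.6, -10.9]
grip_width: 0.0227
grip_force: 109.0
```

```bash
cp st.json st.bak; cp cmd.json cmd.bak; python3 plan.py 2
```

```text
lo,hi mm -55.7 51.2 106.9
t31.50 x-0.5 ball-1.0 n815 rms1.0 tilt-0.0018/-0.0008
lo,hi mm -54.5 52.4 106.9
t31.55 x0.7 ball0.0 n803 rms1.0 tilt-0.0023/-0.0008
lo,hi mm -54.4 52.4 106.8
t31.60 x0.8 ball-0.2 n803 rms1.0 tilt-0.0009/-0.0008
lo,hi mm -55.8 52.0 107.8
t31.65 x-0.2 ball-0.9 n809 rms1.0 tilt-0.0005/-0.0008
now 31.70 x -0.3 v -8.1 b 0.61mrad res [-0.2  0.1  1.8  0.2 -0.3  0.2]
pred x mm [-1.  -1.2 -0.2 -0.2 -0.   0.   0.  -0. ] th [-0.041 -0.043 -0.025  0.003  0.03   0.045  0.036 -0.   ] tcp [ 0.4595 -0.1789  0.1739] F [ -0.4  -0.7 -11. ]
[[0.04,0.0,0.0,0.01,0.32,0.0,-1],[0.0422,0.0,0.0003,0.09,0.76,0.0,-1],[0.0239,0.0,0.0008,0.25,1.49,0.0,-1],[-0.0041,0.0,0.0014,0.46,2.42,0.0,-1],[-0.0308,0.0,0.0021,0.67,3.36,0.0,-1],[-0.0454,0.0,0.0026,0.83,4.11,0.0,-1],[-0.0368,0.0,0.0028,0.91,4.59,0.0,-1],[-0.0008,0.0,0.0029,0.92,4.89,-0.01,-1]]
```

Call:
carry_out(
  plan=[
    [0.04, 0.0, 0.0, 0.01, 0.32, 0.0, -1],
    [0.0422, 0.0, 0.0003, 0.09, 0.76, 0.0, -1],
    [0.0239, 0.0, 0.0008, 0.25, 1.49, 0.0, -1],
    [-0.0041, 0.0, 0.0014, 0.46, 2.42, 0.0, -1],
    [-0.0308, 0.0, 0.0021, 0.67, 3.36, 0.0, -1],
    [-0.0454, 0.0, 0.0026, 0.83, 4.11, 0.0, -1],
    [-0.0368, 0.0, 0.0028, 0.91, 4.59, 0.0, -1],
    [-0.0008, 0.0, 0.0029, 0.92, 4.89, -0.01, -1],
  ],
)

```text
clock: 32.5
tcp_pos: [0.4635, -0.2277, 0.1741]
eef_rot: [-179.9, 0.0, -6.4]
force: [-0.2, -0.9, -10.2]
grip_width: 0.0225
grip_force: 109.0
```

```bash
cp st.json st.bak; cp cmd.json cmd.bak; python3 plan.py 1
```

```text
lo,hi mm -57.9 48.8 106.7
t32.50 x-2.8 ball-3.3 n859 rms1.0 tilt-0.0011/-0.0000
lo,hi mm -57.1 50.5 107.6
t32.55 x-1.5 ball-1.8 n833 rms1.0 tilt-0.0014/-0.0000
lo,hi mm -56.3 50.5 106.8
t32.60 x-1.1 ball-2.0 n835 rms1.0 tilt0.0000/-0.0000
lo,hi mm -56.7 50.2 107.0
t32.65 x-1.5 ball-2.3 n845 rms1.0 tilt0.0003/-0.0000
now 32.70 x -1.5 v -2.4 b 0.49mrad res [-0.3  0.2  1.7  0.4 -0.1  0.1]
pred x mm [-1.6 -0.6  0.2 -0.1 -0.   0.   0.   0. ] th [-0.041 -0.044 -0.026  0.002  0.029  0.044  0.035 -0.   ] tcp [ 0.4632 -0.2286  0.174 ] F [  0.3   0.5 -10.3]
[[0.0409,0.0,0.0,0.02,0.33,0.01,-1],[0.0439,0.0,0.0003,0.1,0.77,0.01,-1],[0.0259,0.0,0.0007,0.26,1.5,0.01,-1],[-0.002,0.0,0.0014,0.47,2.43,0.0,-1],[-0.0288,0.0,0.002,0.68,3.37,0.01,-1],[-0.0437,0.0,0.0025,0.84,4.12,0.01,-1],[-0.0354,0.0,0.0028,0.92,4.6,0.01,-1],[0.0003,0.0,0.0028,0.94,4.89,0.0,-1]]
```

Call:
carry_out(
  plan=[
    [0.0409, 0.0, 0.0, 0.02, 0.33, 0.01, -1],
    [0.0439, 0.0, 0.0003, 0.1, 0.77, 0.01, -1],
    [0.0259, 0.0, 0.0007, 0.26, 1.5, 0.01, -1],
    [-0.002, 0.0, 0.0014, 0.47, 2.43, 0.0, -1],
    [-0.0288, 0.0, 0.002, 0.68, 3.37, 0.01, -1],
    [-0.0437, 0.0, 0.0025, 0.84, 4.12, 0.01, -1],
    [-0.0354, 0.0, 0.0028, 0.92, 4.6, 0.01, -1],
    [0.0003, 0.0, 0.0028, 0.94, 4.89, 0.0, -1],
  ],
)

```text
clock: 33.5
tcp_pos: [0.4672, -0.2773, 0.1741]
eef_rot: [-179.9, 0.0, -6.6]
force: [-0.3, -0.1, -10.3]
grip_width: 0.0224
grip_force: 109.0
```

```bash
cp st.json st.bak; cp cmd.json cmd.bak; python3 -c "
import plan; plan.main(4,[0,0,-.030])
from h import *
im=get_image('scene'); cv2.imwrite('pics/dockA.png',cv2.resize(im['pixels'][170:350,60:260,::-1],(600,540)))" ; cp st.bak st2.bak
```

```text
lo,hi mm -58.7 49.5 108.1
t33.50 x-2.9 ball-3.2 n861 rms1.0 tilt-0.0014/-0.0003
lo,hi mm -56.8 51.2 108.0
t33.55 x-1.1 ball-1.3 n840 rms1.0 tilt-0.0017/-0.0003
lo,hi mm -56.7 51.4 108.2
t33.60 x-0.9 ball-1.6 n845 rms1.0 tilt-0.0001/-0.0003
lo,hi mm -57.3 50.9 108.3
t33.65 x-1.4 ball-2.2 n853 rms1.0 tilt0.0001/-0.0003
now 33.70 x -1.5 v -4.5 b 0.35mrad res [-0.1  0.1  2.2  0.2 -0.2  0.1]
pred x mm [-2.  -2.4 -1.  -0.2  0.  -0.  -0.  -0. ] th [0.001 0.002 0.002 0.002 0.002 0.001 0.001 0.   ] tcp [ 0.4669 -0.2782  0.174 ] F [  0.9  -1.3 -10.2]
[[-0.0014,0.0,0.0,0.0,0.0,0.05,-1],[-0.0023,0.0,0.0,0.0,-0.01,0.31,-1],[-0.0026,0.0,0.0,0.0,-0.01,0.83,-1],[-0.0024,0.0,0.0,0.0,-0.01,1.5,-1],[-0.002,0.0,0.0,0.0,-0.01,2.18,-1],[-0.0014,0.0,0.0,0.0,0.0,2.69,-1],[-0.0008,0.0,0.0,0.0,0.0,2.95,-1],[-0.0003,0.0,0.0,0.0,0.0,3.0,-1]]
```

View pics/dockA.png

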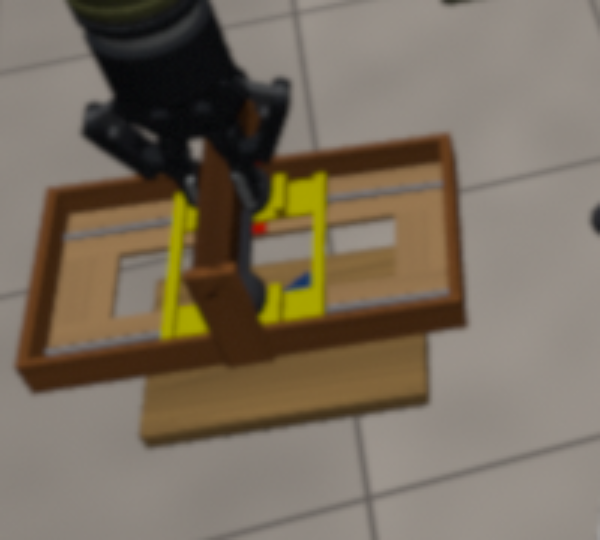

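The view shows the tray hovering squarely over the dock. The carriage is centred (about (245,255)) and the blue cradle shows inside the slot at (300,283). Lowering next.

Call:
carry_out(
  plan=[
    [-0.0014, 0.0, 0.0, 0.0, 0.0, 0.05, -1],
    [-0.0023, 0.0, 0.0, 0.0, -0.01, 0.31, -1],
    [-0.0026, 0.0, 0.0, 0.0, -0.01, 0.83, -1],
    [-0.0024, 0.0, 0.0, 0.0, -0.01, 1.5, -1],
    [-0.002, 0.0, 0.0, 0.0, -0.01, 2.18, -1],
    [-0.0014, 0.0, 0.0, 0.0, 0.0, 2.69, -1],
    [-0.0008, 0.0, 0.0, 0.0, 0.0, 2.95, -1],
    [-0.0003, 0.0, 0.0, 0.0, 0.0, 3.0, -1],
  ],
)

```text
clock: 34.55
tcp_pos: [0.4668, -0.2776, 0.1434]
eef_rot: [-180.0, 0.1, -6.7]
force: [-0.3, 0.1, -11.0]
grip_width: 0.0226
grip_force: 109.0
```

```bash
cp st.json st.bak; cp cmd.json cmd.bak; python3 -c "
import plan; plan.main(3,[0,0,-.042]); print(plan.frame(plan.read_state())[0])"
```

```text
lo,hi mm -58.7 49.7 108.4
t34.55 x-2.8 ball-3.2 n882 rms1.0 tilt-0.0006/0.0000
lo,hi mm -58.6 49.7 108.3
t34.60 x-2.7 ball-3.0 n877 rms1.0 tilt-0.0003/0.0000
lo,hi mm -58.5 50.1 108.6
t34.65 x-2.4 ball-2.9 n866 rms1.0 tilt0.0000/0.0000
now 34.70 x -2.5 v -0.1 b 0.22mrad res [ 0.2 -0.2  0.1  0.2  0.1 -0.1]
pred x mm [-2.6 -2.  -0.8 -0.1  0.  -0.  -0.  -0. ] th [ 0.001  0.001  0.002  0.001  0.001  0.001  0.    -0.   ] tcp [ 0.4673 -0.278   0.1442] F [ -0.1   0.2 -10.8]
[[-0.0009,0.0,0.0,0.0,0.0,0.07,-1],[-0.0014,0.0,0.0,0.0,0.0,0.44,-1],[-0.0015,0.0,0.0,0.0,-0.01,1.16,-1],[-0.0014,0.0,0.0,0.0,0.0,2.1,-1],[-0.001,0.0,0.0,0.0,0.0,3.05,-1],[-0.0006,0.0,0.0,0.0,0.0,3.77,-1],[-0.0002,0.0,0.0,0.0,0.0,4.14,-1],[0.0001,0.0,0.0,0.0,0.0,4.2,-1]]
[ 0.4673 -0.278   0.0696]
```

Call:
carry_out(
  plan=[
    [-0.0009, 0.0, 0.0, 0.0, 0.0, 0.07, -1],
    [-0.0014, 0.0, 0.0, 0.0, 0.0, 0.44, -1],
    [-0.0015, 0.0, 0.0, 0.0, -0.01, 1.16, -1],
    [-0.0014, 0.0, 0.0, 0.0, 0.0, 2.1, -1],
    [-0.001, 0.0, 0.0, 0.0, 0.0, 3.05, -1],
    [-0.0006, 0.0, 0.0, 0.0, 0.0, 3.77, -1],
    [-0.0002, 0.0, 0.0, 0.0, 0.0, 4.14, -1],
    [0.0001, 0.0, 0.0, 0.0, 0.0, 4.2, -1],
  ],
)

```text
clock: 35.5
tcp_pos: [0.4676, -0.2782, 0.1021]
eef_rot: [180.0, -0.0, -6.7]
force: [0.3, 0.1, -4.1]
grip_width: 0.0224
grip_force: 109.5
```

Call:
carry_out(
  plan=[
    [0, 0, 0, 0, 0, 0.1, -1],
    [0, 0, 0, 0, 0, 0.25, -1],
    [0, 0, 0, 0, 0, 0.4, -1],
    [0, 0, 0, 0, 0, 0.55, -1],
    [0, 0, 0, 0, 0, 0.68, -1],
    [0, 0, 0, 0, 0, 0.76, -1],
    [0, 0, 0, 0, 0, 0.8, -1],
    [0, 0, 0, 0, 0, 0.8, -1],
  ],
)

```text
clock: 36.3
tcp_pos: [0.4671, -0.2778, 0.0947]
eef_rot: [180.0, -0.0, -6.7]
force: [-2.3, 1.0, 2.7]
grip_width: 0.0228
grip_force: 111.0
```

```bash
python3 meas.py; python3 -c "
from h import *
im=get_image('scene'); cv2.imwrite('pics/dockB.png',cv2.resize(im['pixels'][170:350,60:260,::-1],(600,540)))"
```

```text
lo,hi mm -53.6 55.4 109.0
{'t': 36.3, 'cam': 'scene', 'x': 0.0003, 'dy': 0.0005, 'dz': 0.0083, 'n': 830, 'rms': 0.001, 'tilt': 0.0001, 'wall': -0.0012, 'xb': -0.0018, 'roll': -0.0002}
{'t': 36.35, 'cam': 'top', 'x': 0.0005, 'dy': -0.0021, 'dz': 0.0067, 'n': 165, 'rms': 0.0019, 'tilt': 0.0001, 'wall': -0.0021, 'xb': 0.0005, 'roll': -0.0002}
36.4 [ 0.467  -0.2778  0.0947] [179.9936  -0.0147  -6.6996] [-2.2892  1.7025  5.1282] [0.3489 0.3677 0.0384] 0.022707615689923955
```

View pics/dockB.png

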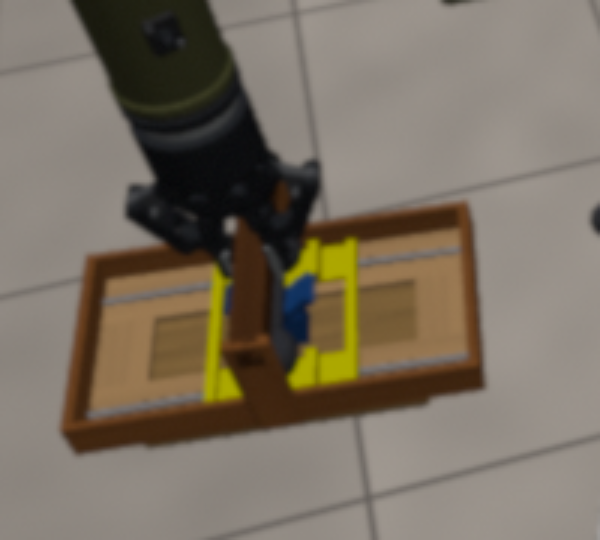

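The tray sits on the dock (underside 20 mm), with the blue V through the slot under the dumbbell handle at about (270,310). The dumbbell is raised 8 mm, so I'm releasing.

Call:
carry_out(
  plan=[
    [0, 0, 0, 0, 0, 0, 0.0],
    [0, 0, 0, 0, 0, 0, 0.5],
    [0, 0, 0, 0, 0, 0, 1],
    [0, 0, 0, 0, 0, 0, 1],
    [0, 0, 0, 0, 0, 0, 1],
    [0, 0, 0, 0, 0, 0, 1],
    [0, 0, 0, 0, 0, 0, 1],
    [0, 0, 0, 0, 0, 0, 1],
  ],
  grip_force=20,
)

```text
clock: 37.25
tcp_pos: [0.4671, -0.2778, 0.0941]
eef_rot: [-180.0, 0.0, -6.7]
force: [0.2, 0.1, 0.2]
grip_width: 0.0856
grip_force: 0.0
```

Call:
carry_out(
  plan=[
    [0, 0, 0, 0, 0, -0.3, 1],
    [0, 0, 0, 0, 0, -1, 1],
    [0, 0, 0, 0, 0, -2.5, 1],
    [0, 0, 0, 0, 0, -5, 1],
    [0, 0, 0, 0, 0, -8, 1],
    [0, 0, 0, 0, 0, -11, 1],
    [0, 0, 0, 0, 0, -13, 1],
    [0, 0, 0, 0, 0, -14, 1],
  ],
)

```text
clock: 38.05
tcp_pos: [0.4681, -0.2785, 0.237]
eef_rot: [179.9, -0.2, -6.7]
force: [-0.7, 0.5, -0.2]
grip_width: 0.0854
grip_force: 0.0
```

```bash
python3 -c "
from h import *
s=read_state(); print(s['clock'],s['tcp_pos'],s['force'],s['grip_width'])
im=get_image('scene'); cv2.imwrite('pics/end.png',cv2.resize(im['pixels'][100:420,40:520,::-1],(800,533)))"
```

```text
38.05 [ 0.46807051 -0.27850145  0.23703711] [-0.74723953  0.49657732 -0.21002211] 0.08539424352276138
```

View pics/end.png

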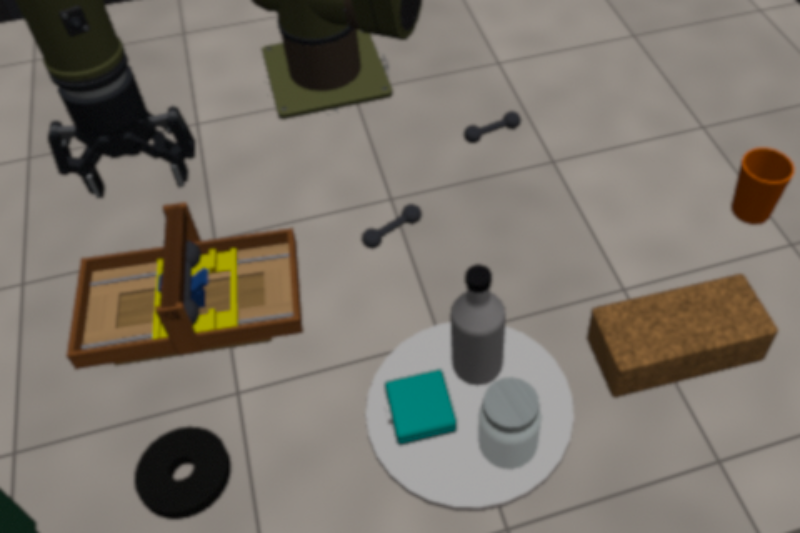

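The tray rests on the dock at (185,285) with the dumbbell in the cradle. The gripper is clear and the other things have not moved.

```bash
python3 -c "
from station import close_job
print(close_job())"
```

```text
the job is handed in; nothing more can be done
None
```

The tray is resting on the dock with the large dumbbell in the blue cradle, and the job is handed in; after the first run-in overshot to +25 mm it held within 2 cm of the middle for about 7 s before the transfer and stayed within about 17 mm on the way over.

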